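Make up a filling kit and a rubbing kit

TASK

Make up the two kits for the lacquer bench from the stock in the middle of the table. Filling kit, in the tray with the cradles: the flat grey sanding block down in the rectangular pocket between the cradles, the white-lidded jar upright in the round pocket, and the wide spatula lying in the notches of both cradles, across above the block. Rubbing kit, in the narrower tray: the thick black sanding block in the larger pocket and the longer charcoal stick in the narrow one; everything right way up and fully down in its place, and the red-lidded jar, the short charcoal and the long spatula left where they are.

Things in the scene. Friction and masses are not known exactly. Their poses are not given: they have to be found in the camera images.
- filling_tray: fixed squarish wooden tray, 180 (x) x 200 (y) mm, with two cradles. Origin: underside centre, z up; pocket floors at z 6, top face 14, rim 18 mm. Rectangular pocket 84 (x) x 58 (y) mm centred at (0, -38) mm; a 40 mm wide finger channel as deep crosses it along y, from y -94 to 18. Round pocket, diameter 52 mm, at (0, 57.5) mm. Cradles at x +58 and -58 mm, y -38 mm (see spatula_wide)
- rubbing_tray: fixed narrower wooden tray, 210 (x) x 110 (y) mm, no cradles. Origin: underside centre, z up; pocket floors at z 6, top face 14, rim 18 mm. Larger pocket 52 (x) x 71 (y) mm centred at (-46, 0) mm, narrow pocket 32 (x) x 70 (y) mm at (52, 0) mm. A 40 mm wide finger channel as deep runs along x through the middle of both, from x -99 to 99 mm
- block_flat: the flat dark-grey sanding block, the longer and lower of the two blocks: 48 (x) x 74 (y) x 28 (z) mm, lying flat. Origin: centre of its underside. Grasp it across its 48 mm
- block_thick: the thick black sanding block, the shorter and taller of the two: 42 (x) x 61 (y) x 36 (z) mm. Origin: centre of its underside. Grasp it across its 42 mm
- charcoal_long: the longer black polishing charcoal stick: 22 (x) x 60 (y) x 18 (z) mm, slightly uneven. Origin: centre of its underside. Grasp it across its 22 mm
- jar_white_lid: the smaller screw jar, of ochre clay, with a white lid: 42 mm diameter, 54 mm high, upright. Origin: centre of its underside
- spatula_wide: the short wide wooden spatula, lying flat: 150 (x, its length) x 38 (y) x 10 (z) mm. Origin: middle of its underside. Grasp across its width, near the middle. The tray's cradles, 12 mm thick (x), 68 mm wide (y), have notches 48 mm wide and 7 mm deep: floors at z 42, ears 49 mm over the tray's underside; lying along the tray's x in both, it bridges 9 mm above the flat block
- jar_red_lid: stays in the stock: the bigger screw jar, red lid, 52 mm diameter, 70 mm high. Origin: centre of its underside
- charcoal_short: stays in the stock: the shorter, stubbier charcoal stick, 25 (x) x 47 (y) x 20 (z) mm. Origin: centre of its underside
- spatula_long: stays in the stock: the long narrow wooden spatula, 200 (x, its length) x 26 (y) x 9 (z) mm, lying flat. Origin: middle of its underside
Mind the look-alikes: they are no part of the job. What is shaped like the jar_white_lid but purple is not meant.

How it is judged:
At the end, for the whole second after the job is handed in: white-lidded jar, thick block, long charcoal, flat block on the floor of their own pockets (within 9 mm of its centre, under 9 mm high), wide spatula in both notches over the block (within 12 mm, 37 to 47 mm high); all level to 0.12 rad, aligned to 0.2 rad, released, at rest; the others not moved (x of block_flat in the frame of filling_tray between -0.009 and 0.009 m and y of block_flat in the frame of filling_tray between -0.047 and -0.029 m and z of block_flat in the frame of filling_tray between 0 and 0.009 m and angle between each of block_flat, jar_white_lid, spatula_wide, block_thick, charcoal_long's own z axis and vertical below 0.12 rad and linear speed of each of block_flat, jar_white_lid, spatula_wide, block_thick, charcoal_long below 0.01 m/s and contact force between each of block_flat, jar_white_lid, spatula_wide, block_thick, charcoal_long and the fingers below 0.05 N and angle between the y axis of block_flat and the x axis of filling_tray, either way round below 0.2 rad and x of jar_white_lid in the frame of filling_tray between -0.009 and 0.009 m and y of jar_white_lid in the frame of filling_tray between 0.0485 and 0.0665 m and z of jar_white_lid in the frame of filling_tray between 0 and 0.009 m and x of spatula_wide in the frame of filling_tray between -0.012 and 0.012 m and y of spatula_wide in the frame of filling_tray between -0.05 and -0.026 m and z of spatula_wide in the frame of filling_tray between 0.037 and 0.047 m and angle between the x axis of spatula_wide and the x axis of filling_tray, either way round below 0.2 rad and x of block_thick in the frame of rubbing_tray between -0.055 and -0.037 m and y of block_thick in the frame of rubbing_tray between -0.009 and 0.009 m and z of block_thick in the frame of rubbing_tray between 0 and 0.009 m and angle between the x axis of each of block_thick, charcoal_long and the x axis of rubbing_tray, either way round below 0.2 rad and x of charcoal_long in the frame of rubbing_tray between 0.043 and 0.061 m and y of charcoal_long in the frame of rubbing_tray between -0.009 and 0.009 m and z of charcoal_long in the frame of rubbing_tray between 0 and 0.009 m and distance of each of jar_red_lid, charcoal_short, spatula_long from where it was at the start of the episode below 0.03 m and angle between jar_red_lid's own z axis and vertical below 0.3 rad); the robot touches nothing.
It fails at once if a thing that stays in the stock (red-lidded jar, short charcoal, long spatula) moved more than 30 mm from where it was, or the red-lidded jar tipped (distance of any of jar_red_lid, charcoal_short, spatula_long from where it was at the start of the episode above 0.03 m or angle between jar_red_lid's own z axis and vertical above 0.3 rad).
It also fails if it takes over 120 s, if anything falls off the work surface, if the arm or the gripper's body presses on something with over 40 N, if the wrist force passes 120 N, or if a joint passes its speed limit or range.

ROBOT

A 7-joint arm with a two-finger parallel gripper is mounted at the origin on a cart in front of the work surface, level with it; the furniture and walls round the work are solid. World frame = base frame: x ahead of the robot, y to its left, z up, the work surface at z = 0. Lengths are in m, angles in rad, forces in N, time in s.
With the tool pointing down it reaches from about 0.425 to 1.025 m from the base axis. Payload 9.4 kg.
Tool frame: the origin (TCP) lies midway between the tips of the shut fingers; the grasp point (between the pads) lies 19 mm behind it (arm.grasp_offset is the distance from the TCP to the grasp point, in m); z points along the fingers, y is the line along which they close (so a half turn about z gives the same grasp; the last joint's range is limited). The gripper opens to 93 mm and grips with 3 to 60 N. Pads are 15 mm wide; open, the fingers measure 128 mm over their backs; the gripper's body (75 mm by 188 mm) begins 65 mm behind the grasp point.
Start: joints at [-0.077, 0.599, -0.003, 1.599, 0.002, 0.943, -0.08], TCP at [0.725, -0, 0.219] pointing down, gripper open.
Joint ranges: [-2.57, 2.57], [-0.35, 1.97], [-1.29, 1.29], [0.11, 2.56], [-1.05, 4.19], [0.11, 1.86], [-2.63, 2.63]. Speed limits (rad/s): [2.22, 2.22, 3.01, 3.01, 3.14, 3.14, 3.14].

INTERFACE

Orientations are given as a 3x3 rotation matrix whose columns are the frame's x, y, z axes.
In Python, from workcell import arm gives the robot as it stands.
- The arm moves only by the tool arm_command, never from a script. Its argument "steps" is a list of rows, each a list of 3 entries, a list of its own where there are three numbers: the shift along the tool's x, y, z each as a share of 0.02 m, from -1 to 1, then the turn about the tool's z as a share of 10 degrees, from -1 to 1, then the closure in counts, from 0 (fully open) to 255 (shut). In form: [[[dx, dy, dz], roll, fingers], ...]. A call has 1 to 5 rows; each row shifts and turns the commanded pose from where the row before left it, along the tool's axes as they then stand; what a row does not reach is not made up. A row lasts 1/8 s, in which the tool goes at most 62.5 mm and 10.7 degrees, less where a joint would pass 70% of its speed; a pose out of reach is approached as far as the arm can. A call with a number of a shift or a turn outside -1 to 1 is refused whole. A call with a gripper value outside its range is refused whole. The fingers move at their own pace and stop on an object; "force" is the grip in N (left out, the last holds). Time passes only in rows, so rows that do not move let the fingers close. It gives the time, the measured TCP pose, the force, the opening and the grip force at its end, in the units of the state.
- arm.state(): the state, without advancing time (a new reading comes with each control period).
- arm.read_camera(name): name is "scene" or "top" or "wrist"; returns (picture, depth): 480x640x3 uint8, blue, green, red; 480x640 float32, m along the optical axis (not along the pixel's ray), 0 where there is no reading.
- arm.camera_info(name): a dict with "camera_matrix" (3x3 intrinsics, pixels), "k1" (the pictures are not rectified: a ray, as slopes to the right and down, at radius r is drawn at 1 + k1 r^2 times it, then the intrinsics apply), "position" and "attitude" of the camera in the world. Camera axes: x right, y down, z forward; pixel columns grow to the right and rows downward; lengths in m; the calibration is good to about 2 mm. A picture is of the moment at which its call begins: read the wrist's pose just before it. camera_info takes no time and is no camera call; for the wrist camera it gives the pose at the moment of the call.
- arm.hand_in(): hands the job in; it is judged then, once.
Trained networks look in the newest picture that a camera, given by its name, has taken for a name from the list of things; names that differ only in an ending like _2 or _b are one class to them, and where a whole thing is asked for, a point or a joint stands for the part that bears it (a point fixed in the world has none). Each returns a list of dicts, best first, with "p" (0 to 1); they miss things now and then, are a little off and sometimes report something else, mostly with a low value. They report only what shows in the picture. A call takes as long as a camera call. They do not tell look-alikes from the thing itself.
- arm.regions_of(name, camera): "region" (480x640 bool, what is visible of it) and "box" ([left, top, width, height] in pixels, round what is visible of it).
- arm.pinpoint(name, camera): "point" ([column, row] in pixels: a listed point, or the origin of a listed thing).
The state is a dict: "time": time; "joints": joint angles; "qvel": joint speeds; "effort": joint torques, N m; "tool_pos": TCP position; "tcp_rot": TCP orientation; "contact_force": force on the tool from outside, world axes, zero at the start; "ft_torque": the same for the moment, N m; "width": opening from 0.0 (shut) to 1.0 (fully open); "grasp_force": force on a finger pad.
Only numpy, scipy, OpenCV 4.12 (cv2) and the standard library are available. Lean on these libraries where they do the work, as an engineer would, in place of code of your own. Each camera call takes 0.05 s, during which the arm holds its last target. There are 200 camera calls.

## Working session

There is one attempt and no reset: what is moved stays moved. The work goes in short steps, Python scripts to look and compute and a tool call to move; the robot and the scene stay as the last step left them, time stands still between calls to the robot, and variables do not carry over. Pictures are saved under pics/ and viewed, at most 14 in all, crops included, and the job is handed in when it is done.

Besides the shell and the picture viewer there is one more tool, called by a JSON object that holds its "fn" and its "kwargs". arm_command: Moves the arm, as the interface text tells. Its arguments: {"type":"object","properties":{"steps":{"type":"array","items":{"type":"array"}},"force":{"type":"number"}},"required":["steps"]}

```bash
mkdir -p pics; ls; cat > h.py <<'E'
from workcell import arm
import numpy as np, cv2
def snap(cam,fn=None):
    info=arm.camera_info(cam); p,d=arm.read_camera(cam)
    if fn: cv2.imwrite('pics/'+fn,p)
    return p,d,info
def rays(info,uv):
    K=np.array(info['camera_matrix']);k=info['k1']
    uv=np.atleast_2d(uv).astype(float)
    dd=np.c_[(uv[:,0]-K[0,2])/K[0,0],(uv[:,1]-K[1,2])/K[1,1]]
    s=dd.copy()
    for _ in range(8): s=dd/(1+k*(s**2).sum(1,keepdims=True))
    return np.c_[s,np.ones(len(s))]
def pts(info,uv,depth):
    return (rays(info,uv)*np.asarray(depth).reshape(-1,1))@np.array(info['attitude']).T+np.array(info['position'])
def onz(info,uv,z):
    r=rays(info,uv)@np.array(info['attitude']).T;c=np.array(info['position'])
    return c+r*((z-c[2])/r[:,2])[:,None]
def cloud(info,d,mask):
    v,u=np.nonzero(mask&(d>0))
    return pts(info,np.c_[u,v],d[v,u])
def rect(P):
    r=cv2.minAreaRect(P[:,:2].astype(np.float32)*1000)
    return np.round(r[0],1),np.round(r[1],1),round(r[2],1)
E
python3 - <<'E'
from h import *
print(arm.state()); 
for c in('scene','top','wrist'):
    i=arm.camera_info(c);print(c,i)
snap('top','top.png');snap('scene','scene.png')
E
```

```text
pics
{'time': 0.0, 'joints': array([-0.07670951,  0.60013818, -0.00258837,  1.60010707,  0.0018201 ,
        0.94288025, -0.07979589]), 'qvel': array([-1.86291392e-03,  1.04048157e-03,  8.12547591e-06, -3.65160248e-06,
       -7.40080524e-04, -2.81414111e-04, -1.27865223e-04]), 'effort': array([ 5.70884713e-04, -7.65060925e+01,  1.49801854e+00, -2.52344084e+01,
       -5.23842021e-02,  1.69115182e-02,  2.08527672e-04]), 'tool_pos': array([7.24526885e-01, 1.29706181e-05, 2.17758026e-01]), 'tcp_rot': array([[-1.21276189e-04,  9.99998830e-01, -1.52486594e-03],
       [ 9.99999984e-01,  1.21075598e-04, -1.31638225e-04],
       [-1.31453447e-04, -1.52488188e-03, -9.99998829e-01]]), 'contact_force': array([-0.35643094, -0.61080372,  0.37999973]), 'ft_torque': array([-0.01986076, -0.03901887,  0.02243531]), 'grasp_force': 0.0, 'width': 1.002132913737065}
scene {'camera_matrix': array([[462.56447094,   0.        , 315.91834147],
       [  0.        , 462.56447094, 244.24899739],
       [  0.        ,   0.        ,   1.        ]]), 'k1': 0.0007534739820719607, 'position': array([0.10727584, 0
[... 363 characters left out ...]
': -0.17578600586875934, 'position': array([ 0.343182  , -0.01922123,  1.5559772 ]), 'attitude': array([[ 0.02605946, -0.98640754,  0.16223767],
       [-0.99965087, -0.02500532,  0.00853637],
       [-0.00436354, -0.16240348, -0.98671479]])}
wrist {'camera_matrix': array([[411.17992697,   0.        , 325.05662548],
       [  0.        , 411.17992697, 238.96867774],
       [  0.        ,   0.        ,   1.        ]]), 'k1': 0.013582603601443114, 'position': array([0.72388791, 0.0794334 , 0.38411551]), 'attitude': array([[ 9.99999371e-01,  9.39218253e-04, -6.13828106e-04],
       [ 7.22187514e-04, -9.57477651e-01, -2.88506546e-01],
       [-8.58697306e-04,  2.88505921e-01, -9.57477726e-01]])}
```

View pics/top.png

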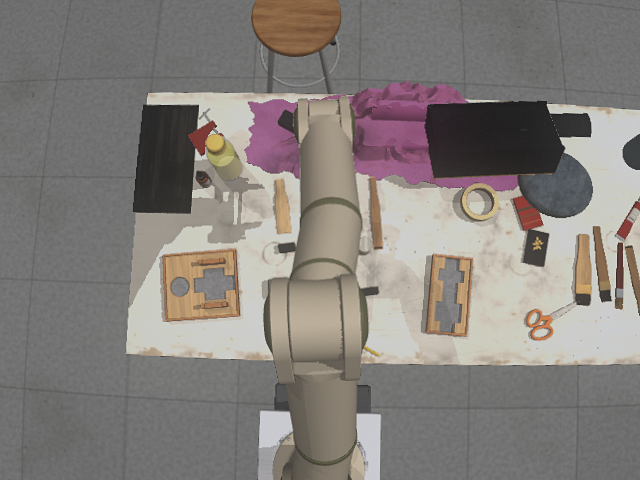

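View pics/scene.png

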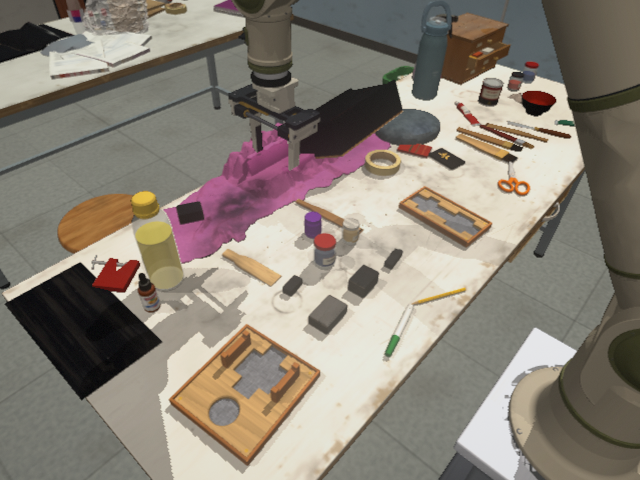

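The scene picture shows the wide spatula (250,265), long spatula (325,213), purple look-alike jar (314,224), red-lid jar (325,250), white-lid jar (351,228), thick block (363,280), flat block (327,313), charcoals (292,286) and (394,258), and the trays at (247,390) and (445,215). The arm hides the middle from the top camera. Next I measure.

```bash
python3 - <<'E'
from h import *
i=arm.camera_info('scene'); p,d,_=snap('scene')
for n in ['block_flat','block_thick','charcoal_long','charcoal_short','jar_white_lid','jar_red_lid','spatula_wide','spatula_long','filling_tray','rubbing_tray']:
    for r in arm.regions_of(n,'scene')[:3]:
        P=cloud(i,d,r['region'])
        if len(P)<5: continue
        zt=np.percentile(P[:,2],95); T=P[P[:,2]>zt-0.006]
        print(n,round(r['p'],2),r['box'],'n',len(P),'ztop',round(zt,3),rect(T))
ip=cv2.resize(p[190:350,220:430],None,fx=3.7,fy=3.7,interpolation=cv2.INTER_CUBIC);cv2.imwrite('pics/crop1.png',ip)
snap('wrist','w1.png')
E
```

```text
block_flat 0.88 [306.7, 295.6, 39.5, 35.7] n 923 ztop 0.027 (array([474.8, 109.4]), array([48.9, 75. ]), 4.7)
block_thick 0.55 [345.4, 266.0, 34.7, 31.3] n 696 ztop 0.035 (array([475.1,  -7.2]), array([42.9, 62. ]), 3.9)
charcoal_long 0.57 [384.7, 252.1, 18.6, 12.8] n 177 ztop 0.019 (array([ 469.3, -113.6]), array([19.8, 57.2]), 11.4)
charcoal_short 0.81 [279.1, 276.4, 23.7, 16.9] n 231 ztop 0.021 (array([581.9, 102.7]), array([23.1, 44.6]), 6.2)
charcoal_short 0.54 [384.5, 252.3, 19.8, 15.3] n 209 ztop 0.019 (array([ 470. , -113.6]), array([21.1, 57.4]), 9.8)
charcoal_short 0.52 [395.7, 190.1, 94.8, 55.7] n 2647 ztop 0.018 (array([ 467.1, -334.9]), array([116.6, 212.2]), 84.9)
jar_white_lid 0.9 [341.9, 211.9, 19.1, 33.9] n 419 ztop 0.055 (array([ 589.3, -103.8]), array([38.8, 38.3]), 74.9)
jar_white_lid 0.71 [305.2, 211.5, 16.9, 25.3] n 437 ztop 0.056 (array([642.6, -40.3]), array([ 38.5, 109.8]), 55.5)
jar_red_lid 0.71 [311.7, 234.5, 27.7, 35.8] n 729 ztop 0.071 (array([584.4,  -3.3]), array([47.3, 48.9]), 19.0)
spatula_wide 0.59 [221.2, 247.3, 61.7, 41.4] n 823 ztop 0.012 (array([699.8, 120.6]), array([147.9,  38.5]), 5.0)
spatula_long 0.63 [294.8, 200.0, 69.6, 32.7] n 385 ztop 0.011 (array([ 691.8, -125. ]), array([ 72.1, 183.4]), 70.1)
spatula_long 0.38 [313.7, 235.2, 23.5, 35.4] n 747 ztop 0.07 (array([583.4,  -4. ]), array([47.7, 48.5]), 5.0)
filling_tray 0.56 [167.3, 326.5, 151.4, 136.5] n 11043 ztop 0.038 (array([479.4, 291. ]), array([129.1,  69. ]), 6.1)
rubbing_tray 0.86 [396.7, 189.8, 97.6, 60.6] n 2640 ztop 0.018 (array([ 466.6, -335.6]), array([118.2, 211.3]), 84.9)
```

View pics/crop1.png

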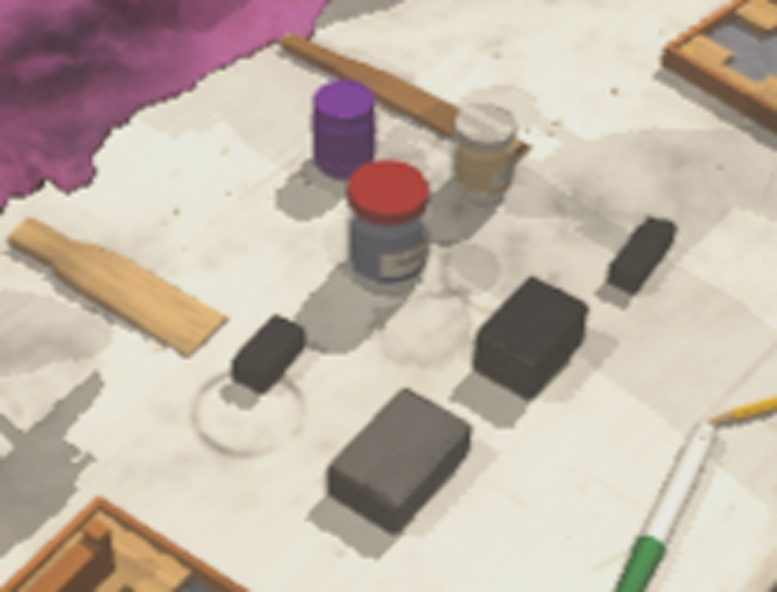

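View pics/w1.png

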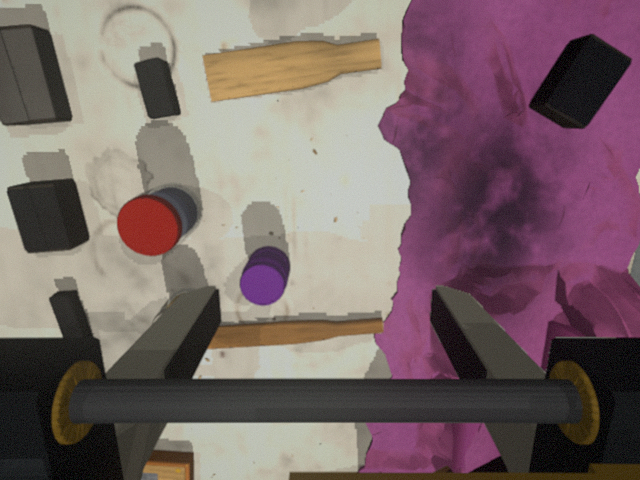

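Candidates for each look-alike pair:
- **Small jars:** (351,228) has an ochre body and white lid, so it is the one meant. (314,224) is purple, so it isn't.
- **Charcoals:** (394,258) measures 21x57 mm and is the long one. (292,286) measures 23x45 mm and is the short one.
- **Blocks:** (327,313) is 49x75x27 mm and flat. (363,280) is 43x62x35 mm and thick. A black block on the cloth at (190,212) is no part of the job.

The enlarged crop confirms all of these. Next come the tray poses.

```bash
python3 - <<'E'
from h import *
C={}
for c in('scene','top'):
    p,d,i=snap(c); C[c]=cloud(i,d,np.ones(d.shape,bool))
for name,cx,cy,W,H in(('fill',.479,.291,180,200),('rub',.467,-.335,210,110)):
  for c,P in C.items():
    m=(abs(P[:,0]-cx)<.14)&(abs(P[:,1]-cy)<.14)&(P[:,2]>.0115)&(P[:,2]<.024)
    Q=P[m]
    # largest connected blob via raster
    g=np.zeros((300,300),np.uint8);ij=((Q[:,:2]-[cx,cy])*1000+150).astype(int).clip(0,299);g[ij[:,1],ij[:,0]]=255
    g=cv2.morphologyEx(g,cv2.MORPH_CLOSE,np.ones((5,5)))
    n,l,s,_=cv2.connectedComponentsWithStats(g);k=1+s[1:,4].argmax();Q=Q[l[ij[:,1],ij[:,0]]==k]
    r=cv2.minAreaRect(Q[:,:2].astype(np.float32)*1000);print(name,c,len(Q),r)
    c0=np.array(r[0])/1000
    a=np.deg2rad(r[2]); a=(a+np.pi/4)%(np.pi/2)-np.pi/4
    R=np.array([[np.cos(a),-np.sin(a)],[np.sin(a),np.cos(a)]])
    L=(P[:,:2]-c0)@R; S=(abs(L[:,0])<W/2000)&(abs(L[:,1])<H/2000)
    low=S&(P[:,2]<.0095)&(abs(L[:,0])<W/2000-.01)&(abs(L[:,1])<H/2000-.01)
    hi=S&(P[:,2]>.03)
    print(' yaw',np.rad2deg(a).round(2))
    g=np.full((H//10,W//10),'.');
    for M,ch in((low,'o'),(hi,'#')):
        for x,y in L[M]*1000: g[int((y+H/2)//10),int((x+W/2)//10)]=ch
    print('\n'.join(''.join(r) for r in g[::-1]))
E
```

```text
fill scene 7234 ((475.4565734863281, 328.2729797363281), (181.70709228515625, 201.14822387695312), 6.345716953277588)
 yaw 6.35
..................
........oo........
.....o.ooooo......
......oooooo......
......oooooo......
....o.oooooo......
.......ooooo......
..................
.......ooooo......
.......ooooo......
..##...ooooo..##..
..##.ooooooooo##..
..##.ooooooooo##..
..##.ooooooooo##..
..##.ooooooooo##..
..##.ooooooooo##..
..##.ooooooooo##..
..##...ooooo..##..
.......ooooo......
..................
fill top 2872 ((472.96722412109375, 330.035400390625), (182.9484405517578, 202.0884246826172), 6.134172439575195)
 yaw 6.13
..................
..ooo.ooooooo..oo.
...o.oooooooooooo.
....ooooooooooo.o.
.o.oo.oooooooo.oo.
.oooo.ooooooooo...
.o.o...oooo.o...o.
.oo.....oo.ooo.o..
..oo.o.ooooo.o..o.
.o..o.ooooo..oooo.
.o##.ooooooo..##..
..##oooooooooo##..
.o##oooooooooo##o.
.o##oooooooooo##o.
..##.ooooooooo##o.
.o##oooooooooo##..
.o##oooooooooo##o.
..##oo.ooooooo##o.
.ooooo.oooooo.ooo.
..................
rub scene 1416 ((466.9172058105469, -334.412353515625), (114.7518081665039, 211.69110107421875), 85.13512420654297)
 yaw -4.86
.....................
.ooooooo.............
.oooooooo............
.oooooooo.....oooo...
.ooooooooooooooooooo.
.ooooooooooooooooooo.
.ooooooooooooooooooo.
.ooooooooooooooooooo.
.oooooooo.....ooooo..
.oooooooo.....oooo...
.....................
rub top 1570 ((463.8082580566406, -334.5751953125), (111.92947387695312, 212.3729705810547), 85.5120849609375)
 yaw -4.49
.....................
..oooooooooo.o.oo.oo.
..ooooooo..oooooooo..
.ooooooooooooooooooo.
.ooooooooooooooooooo.
.ooooooooooooooooooo.
.ooooooooooooooooooo.
.ooooooooooooooooooo.
.o.oooooooo...ooooo..
.ooooooooo.o..oo.oo..
.....................
```

{"fn": "arm_command", "kwargs": {"steps": [[[1,-1,0.5],0,0],[[1,-1,0.5],0,0],[[1,-1,0.5],0,0],[[1,-1,0.5],0,0],[[1,-1,0.5],0,0]], "force": 25}}

```text
time: 1.42
tool_pos: [0.6244, 0.1006, 0.1685]
tcp_rot: [[0.0, 1.0, 0.0], [1.0, -0.0, 0.0], [0.0, 0.0, -1.0]]
contact_force: [0.4, 0.3, -0.5]
width: 0.998
grasp_force: 0.0
```

{"fn": "arm_command", "kwargs": {"steps": [[[0.45,-1,0],0,0],[[0,-1,0],0,0],[[0,-1,0],0,0],[[0,-1,0],0,0],[[0,-1,0],0,0]]}}

```text
time: 2.05
tool_pos: [0.5245, 0.109, 0.1688]
tcp_rot: [[-0.0, 1.0, 0.0], [1.0, 0.0, 0.0], [0.0, 0.0, -1.0]]
contact_force: [-0.5, 0.3, 0.3]
width: 1.0
grasp_force: 0.0
```

{"fn": "arm_command", "kwargs": {"steps": [[[0,-1,0],0,0],[[0,-1,0],0,0],[[0,-0.5,0],0,0],[[0,0,0],-0.47,0],[[0,0,0],0,0]]}}

```text
time: 2.68
tool_pos: [0.4755, 0.1091, 0.1688]
tcp_rot: [[-0.081, 0.997, 0.001], [0.997, 0.081, 0.0], [0.0, 0.001, -1.0]]
contact_force: [-0.3, 0.3, 0.2]
width: 1.001
grasp_force: 0.0
```

```bash
cat >> h.py <<'E'
def S():
    s=arm.state();R=s['tcp_rot'];print('t',round(s['time'],2),'tcp',(s['tool_pos']*1000).round(1),'yaw_x',np.rad2deg(np.arctan2(R[1,0],R[0,0])).round(1),'w',round(s['width']*93,1),'gf',round(s['grasp_force'],1),'F',np.round(s['contact_force'],1));return s
def to(x,y,z=None,yaw=None):
    "tool-frame units to reach world mm; yaw= wanted tool x heading"
    s=S();d=np.array([x,y,(z if z is not None else s['tool_pos'][2]*1000)])-s['tool_pos']*1000
    R=s['tcp_rot']
    print('  units',(R.T@d/20).round(2),'roll','' if yaw is None else -round(((yaw-np.rad2deg(np.arctan2(R[1,0],R[0,0]))+180)%360-180)/10,2))
def objs(cam,names,win=None):
    p,d,i=snap(cam)
    for n in names:
        for r in arm.regions_of(n,cam)[:2]:
            P=cloud(i,d,r['region'])
            if len(P)<20: continue
            zt=np.percentile(P[:,2],90); T=P[abs(P[:,2]-zt)<.006]
            print(n,round(r['p'],2),len(T),'zt',round(zt*1000),rect(T))
    return p
E
python3 - <<'E'
from h import *
S(); objs('wrist',['block_flat','block_thick','charcoal_short','jar_red_lid','filling_tray'])
E
```

```text
t 2.67 tcp [475.5 109.1 168.8] yaw_x 94.7 w 93.0 gf 0.0 F [-0.3  0.3  0.2]
block_thick 0.74 2669 zt 35 (array([473.1,  -2.4]), array([42.4, 49.8]), 3.4)
charcoal_short 0.74 1657 zt 20 (array([580.9, 100.8]), array([24.2, 47. ]), 9.3)
jar_red_lid 0.91 375 zt 69 (array([569.5,   9.7]), array([23.5, 11.9]), 22.3)
filling_tray 0.98 11446 zt 18 (array([482.4, 247.6]), array([180.5,  39.9]), 6.1)
```

{"fn": "arm_command", "kwargs": {"steps": [[[0,0,1],0,0],[[0,0,1],0,0],[[0,0,1],0,0],[[0,0,1],0,0],[[0,0,1],0,0]]}}

```text
time: 3.6
tool_pos: [0.4752, 0.109, 0.0679]
tcp_rot: [[-0.081, 0.997, 0.0], [0.997, 0.081, -0.0], [-0.0, 0.0, -1.0]]
contact_force: [-0.1, -0.8, -0.5]
width: 1.0
grasp_force: 0.0
```

{"fn": "arm_command", "kwargs": {"steps": [[[0,0,1],0,0],[[0,0,1],0,0],[[0,0,1],0,0],[[0,0,0.2],0,0],[[0,0,0],0,255]]}}

```text
time: 4.22
tool_pos: [0.475, 0.109, 0.0047]
tcp_rot: [[-0.082, 0.997, -0.0], [0.997, 0.082, -0.0], [-0.0, -0.0, -1.0]]
contact_force: [-0.2, 0.4, -0.5]
width: 0.934
grasp_force: 0.0
```

{"fn": "arm_command", "kwargs": {"steps": [[[0,0,0],0,255],[[0,0,0],0,255],[[0,0,0],0,255],[[0,0,0],0,255],[[0,0,0],0,255]]}}

```text
time: 4.85
tool_pos: [0.475, 0.109, 0.0048]
tcp_rot: [[-0.082, 0.997, 0.0], [0.997, 0.082, -0.0], [-0.0, 0.0, -1.0]]
contact_force: [-0.7, 0.2, 5.1]
width: 0.502
grasp_force: 25.0
```

{"fn": "arm_command", "kwargs": {"steps": [[[0,0,-1],0,255],[[0,0,-1],0,255],[[0,0,-1],0,255],[[0,0,-1],0,255],[[0,0,-1],0,255]]}}

```text
time: 5.48
tool_pos: [0.4748, 0.1089, 0.1052]
tcp_rot: [[-0.082, 0.997, -0.0], [0.997, 0.082, -0.0], [-0.0, -0.0, -1.0]]
contact_force: [0.5, 0.9, -0.7]
width: 0.504
grasp_force: 25.0
```

{"fn": "arm_command", "kwargs": {"steps": [[[1,0.1,0],0,255],[[1,0.1,0],0,255],[[1,0.1,0],0,255],[[1,0.1,0],0,255],[[1,0.1,0],0,255]]}}

```text
time: 6.1
tool_pos: [0.4766, 0.2101, 0.1045]
tcp_rot: [[-0.082, 0.997, -0.0], [0.997, 0.082, -0.0], [-0.0, -0.0, -1.0]]
contact_force: [0.6, -0.4, -0.3]
width: 0.505
grasp_force: 25.0
```

{"fn": "arm_command", "kwargs": {"steps": [[[1,0.1,0],0,255],[[1,0.1,0],0,255],[[1,0.1,0],0,255],[[1,0.1,0],0,255],[[0.06,0.05,0],0,255]]}}

```text
time: 6.72
tool_pos: [0.4789, 0.2932, 0.1045]
tcp_rot: [[-0.084, 0.996, 0.0], [0.996, 0.084, 0.001], [0.001, 0.0, -1.0]]
contact_force: [-0.1, -0.2, -0.5]
width: 0.502
grasp_force: 25.0
```

{"fn": "arm_command", "kwargs": {"steps": [[[0,0,0],1,255],[[0,0,0],1,255],[[0,0,0],1,255],[[0,0,0],1,255],[[0,0,0],1,255]]}}

```text
time: 7.35
tool_pos: [0.4792, 0.2902, 0.1047]
tcp_rot: [[0.716, 0.699, -0.0], [0.699, -0.716, -0.001], [-0.0, 0.0, -1.0]]
contact_force: [0.0, 0.7, -0.3]
width: 0.502
grasp_force: 25.0
```

{"fn": "arm_command", "kwargs": {"steps": [[[0,0,0],1,255],[[0,0,0],1,255],[[0,0,0],1,255],[[0,0,0],0.85,255],[[0,0,0],0,255]]}}

```text
time: 7.98
tool_pos: [0.479, 0.2905, 0.1045]
tcp_rot: [[0.994, 0.108, -0.0], [0.108, -0.994, -0.001], [-0.0, 0.001, -1.0]]
contact_force: [-0.2, -0.5, -0.7]
width: 0.502
grasp_force: 25.0
```

```bash
python3 - <<'E'
from h import *
S(); p,d,i=snap('wrist','w2.png')
P=cloud(i,d,np.ones(d.shape,bool))
m=(P[:,2]<.03)&(P[:,2]>.0115)&(abs(P[:,0]-.475)<.14)&(P[:,1]>.2)
print(rect(P[m]))
t=cloud(i,d,np.ones(d.shape,bool)); m=(abs(t[:,0]-.479)<.06)&(abs(t[:,1]-.291)<.06)&(t[:,2]>.1); print(m.sum(),rect(t[m]) if m.sum() else '',)
E
```

```text
t 7.97 tcp [479.  290.5 104.5] yaw_x 6.2 w 46.7 gf 25.0 F [-0.2 -0.5 -0.7]
(array([473.2, 327.7]), array([180.6, 200.5]), 6.4)
93987 (array([485.4, 289.2]), array([ 63.3, 120.5]), 6.1)
```

View pics/w2.png

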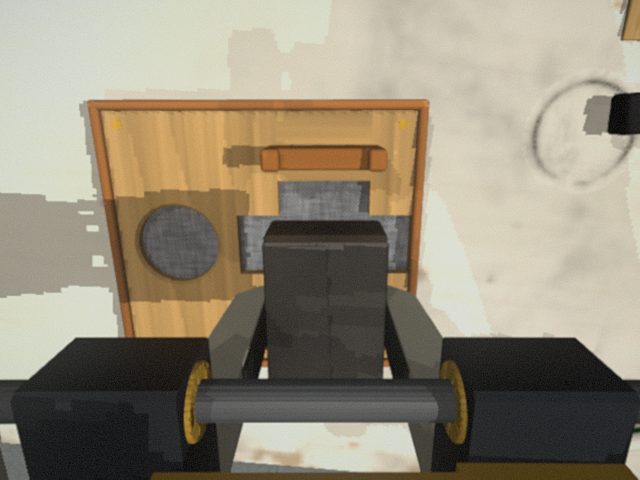

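The wrist picture shows the block (325,290) between the fingers above the tray, whose rectangular pocket is near (325,240). The pose agrees to about 1 mm, so I lower.

{"fn": "arm_command", "kwargs": {"steps": [[[0,0,1],0,255],[[0,0,1],0,255],[[0,0,1],0,255],[[0,0,1],0,255],[[0,0,0.6],0,255]]}}

```text
time: 8.65
tool_pos: [0.479, 0.2907, 0.0119]
tcp_rot: [[0.994, 0.11, -0.001], [0.11, -0.994, -0.0], [-0.001, 0.0, -1.0]]
contact_force: [-0.4, 0.2, -0.9]
width: 0.508
grasp_force: 25.0
```

{"fn": "arm_command", "kwargs": {"steps": [[[0,0,0],0,255],[[0,0,0],0,255]]}}

```text
time: 8.9
tool_pos: [0.4794, 0.2911, 0.0131]
tcp_rot: [[0.994, 0.108, 0.0], [0.108, -0.994, 0.0], [0.0, -0.0, -1.0]]
contact_force: [-0.6, 0.5, -0.4]
width: 0.502
grasp_force: 25.0
```

{"fn": "arm_command", "kwargs": {"steps": [[[0,0,0],0,90],[[0,0,0],0,90],[[0,0,-1],0,90],[[0,0,-1],0,90],[[0,0,-1],0,90]]}}

```text
time: 9.52
tool_pos: [0.479, 0.2912, 0.0734]
tcp_rot: [[0.994, 0.108, 0.0], [0.108, -0.994, 0.0], [0.0, -0.0, -1.0]]
contact_force: [-0.5, 0.3, 0.2]
width: 0.649
grasp_force: 0.0
```

{"fn": "arm_command", "kwargs": {"steps": [[[0,0,-1],0,0],[[0,0,-1],0,0],[[0,0,-1],0,0],[[0,0,0],0,0]]}}

```text
time: 10.02
tool_pos: [0.4797, 0.2916, 0.1339]
tcp_rot: [[0.994, 0.108, 0.002], [0.108, -0.994, 0.002], [0.002, -0.001, -1.0]]
contact_force: [0.4, -0.3, 0.1]
width: 0.993
grasp_force: 0.0
```

```bash
python3 - <<'E'
from h import *
s=S(); objs('scene',['block_flat','spatula_wide','spatula_long'])
p,d,i=snap('top'); p2,d2,i2=snap('scene')
for d,i in((d,i),(d2,i2)):
    P=cloud(i,d,np.ones(d.shape,bool))
    m=(P[:,2]>.05)&(P[:,2]<.3)&(P[:,0]>.58)&(P[:,0]<.9)&(P[:,1]>.1)&(P[:,1]<.5);Q=P[m]
    print(Q.min(0).round(3),Q.max(0).round(3),rect(Q))
to(700,120.5,120,5)
E
```

```text
t 10.03 tcp [479.7 291.6 133.9] yaw_x 6.2 w 92.3 gf 0.0 F [ 0.4 -0.3  0.1]
block_flat 0.82 980 zt 33 (array([481.9, 290.9]), array([75.4, 48.9]), 6.1)
spatula_long 0.53 234 zt 11 (array([ 708.2, -135.2]), array([144.5,  27.8]), 1.9)
[0.742 0.233 0.05 ] [0.828 0.349 0.238] (array([778.9, 290.7]), array([ 58.6, 128.9]), 26.6)
[0.743 0.236 0.05 ] [0.822 0.352 0.233] (array([786.5, 297.2]), array([ 64.1, 119.8]), 15.9)
t 10.32 tcp [478.8 290.9 131.9] yaw_x 6.2 w 93.3 gf 0.0 F [ 0.3 -0.3 -0.5]
  units [10.08  9.66  0.59] roll 0.12
```

{"fn": "arm_command", "kwargs": {"steps": [[[1,1,0],0.12,0],[[1,1,0],0,0],[[1,1,0],0,0],[[1,1,0],0,0],[[1,1,0],0,0]]}}

```text
time: 10.95
tool_pos: [0.5882, 0.1999, 0.1319]
tcp_rot: [[0.996, 0.087, -0.001], [0.087, -0.996, -0.0], [-0.001, 0.0, -1.0]]
contact_force: [-0.4, -0.1, -0.1]
width: 1.002
grasp_force: 0.0
```

{"fn": "arm_command", "kwargs": {"steps": [[[1,1,0],0,0],[[1,1,0],0,0],[[1,1,0],0,0],[[1,1,0],0,0],[[0.86,0.86,0.5],0,0]]}}

```text
time: 11.58
tool_pos: [0.6941, 0.1113, 0.1223]
tcp_rot: [[0.996, 0.087, 0.0], [0.087, -0.996, -0.0], [0.0, 0.0, -1.0]]
contact_force: [0.4, 0.2, -1.2]
width: 1.0
grasp_force: 0.0
```

```bash
python3 - <<'E'
from h import *
S(); p,d,i=snap('wrist')
P=cloud(i,d,np.ones(d.shape,bool))
m=(P[:,2]>.006)&(P[:,2]<.016)&(P[:,0]>.58)&(P[:,0]<.8)&(P[:,1]>.06)&(P[:,1]<.17);print(rect(P[m]))
Q=P[m]
for x in range(630,780,10):
    q=Q[abs(Q[:,0]*1000-x)<5]
    if len(q)>10: print(x,(q[:,1].min()*1000).round(),(q[:,1].max()*1000).round())
to(700,120.5)
E
```

```text
t 11.57 tcp [694.1 111.3 122.3] yaw_x 5.0 w 93.0 gf 0.0 F [ 0.4  0.2 -1.2]
(array([702.3,  95.5]), array([219. , 107.8]), 11.7)
650 96.0 131.0
660 96.0 133.0
670 97.0 135.0
680 98.0 136.0
690 100.0 137.0
700 100.0 139.0
710 102.0 139.0
720 104.0 139.0
730 107.0 138.0
740 112.0 137.0
750 115.0 138.0
760 116.0 140.0
770 64.0 140.0
t 11.62 tcp [695.5 108.3 120.9] yaw_x 4.8 w 93.3 gf 0.0 F [ 3.  -2.   0.8]
  units [ 0.28 -0.59 -0.  ] roll
```

{"fn": "arm_command", "kwargs": {"steps": [[[0.25,-0.57,0],0,0],[[0,0,0],0,0],[[0,0,1],0,0],[[0,0,1],0,0],[[0,0,1],0,0]]}}

```text
time: 12.25
tool_pos: [0.6964, 0.1242, 0.0607]
tcp_rot: [[0.996, 0.087, -0.001], [0.087, -0.996, -0.0], [-0.001, 0.0, -1.0]]
contact_force: [-0.2, -0.4, 0.4]
width: 0.998
grasp_force: 0.0
```

```bash
python3 - <<'E'
from h import *
to(700,120,3,5)
E
```

```text
t 12.25 tcp [696.4 124.2  60.7] yaw_x 5.0 w 92.8 gf 0.0 F [-0.2 -0.4  0.4]
  units [0.17 0.23 2.88] roll 0.0
```

{"fn": "arm_command", "kwargs": {"steps": [[[0.17,0.23,1],0,0],[[0,0,1],0,0],[[0,0,0.85],0,0],[[0,0,0],0,0],[[0,0,0],0,255]]}}

```text
time: 12.88
tool_pos: [0.7012, 0.1198, 0.006]
tcp_rot: [[0.996, 0.087, 0.001], [0.087, -0.996, 0.0], [0.001, 0.0, -1.0]]
contact_force: [1.3, 0.3, 0.4]
width: 0.932
grasp_force: 0.0
```

{"fn": "arm_command", "kwargs": {"steps": [[[0,0,0],0,255],[[0,0,0],0,255],[[0,0,0],0,255],[[0,0,0],0,255],[[0,0,0],0,255]]}}

```text
time: 13.5
tool_pos: [0.7009, 0.1199, 0.0057]
tcp_rot: [[0.996, 0.087, 0.0], [0.087, -0.996, -0.0], [0.0, 0.0, -1.0]]
contact_force: [-0.7, -0.4, 1.3]
width: 0.402
grasp_force: 4.4
```

{"fn": "arm_command", "kwargs": {"steps": [[[0,0,0],0,255],[[0,0,0],0,255],[[0,0,-0.5],0,255],[[0,0,-1],0,255],[[0,0,-1],0,255]]}}

```text
time: 14.12
tool_pos: [0.7012, 0.1197, 0.0575]
tcp_rot: [[0.996, 0.087, 0.001], [0.087, -0.996, 0.0], [0.001, 0.0, -1.0]]
contact_force: [-0.1, -0.6, 0.8]
width: 0.388
grasp_force: 24.6
```

{"fn": "arm_command", "kwargs": {"steps": [[[0,0,-1],0,255],[[0,0,-1],0,255],[[0,0,-1],0,255],[[0,0,0],0,255]]}}

```text
time: 14.62
tool_pos: [0.7019, 0.1199, 0.1177]
tcp_rot: [[0.996, 0.087, 0.003], [0.087, -0.996, 0.001], [0.003, -0.0, -1.0]]
contact_force: [-0.7, 0.2, 0.3]
width: 0.39
grasp_force: 24.6
```

```bash
python3 - <<'E'
from h import *
to(478.4,290.4,None,6.2)
p,d,i=snap('wrist','w3.png')
E
```

```text
t 14.62 tcp [701.9 119.9 117.7] yaw_x 5.0 w 36.3 gf 24.6 F [-0.7  0.2  0.3]
  units [-10.39  -9.47  -0.03] roll -0.12
```

View pics/w3.png

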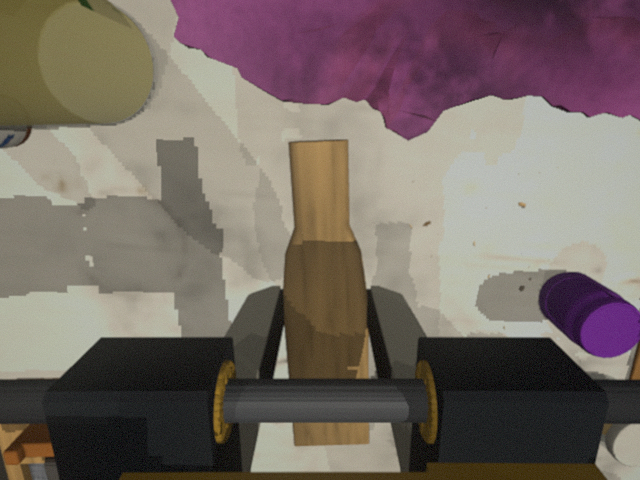

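The spatula is held between the fingers, its handle end at (320,140); next I measure its offset and tilt.

```bash
python3 - <<'E'
from h import *
s=S(); T=s['tool_pos'];R=s['tcp_rot']
for c in('wrist','scene'):
    p,d,i=snap(c)
    P=(cloud(i,d,np.ones(d.shape,bool))-T)@R*1000
    m=(abs(P[:,1])<17)&(abs(P[:,2]-0)<14)&(abs(P[:,0])<100)
    Q=P[m];print(c,len(Q),Q.min(0).round(1),Q.max(0).round(1))
    for a,b in((-75,-50),(-50,-20),(20,50),(50,75)):
        q=Q[(Q[:,0]>a)&(Q[:,0]<b)]
        if len(q)>5: print(a,np.median(q[:,2]).round(1),len(q),np.median(q[:,1]).round(1))
E
```

```text
t 14.68 tcp [701.2 120.  116.4] yaw_x 5.0 w 36.5 gf 24.6 F [-0.4  0.2 -0.1]
wrist 17808 [-80.9 -17.   -7.4] [70.5 17.   5.5]
-75 2.3 963 0.9
-50 -1.6 2384 0.4
20 -4.5 4504 -0.4
50 -4.4 3096 -1.2
scene 556 [-79.8 -16.9 -11. ] [57.1 16.9  6.7]
-75 2.7 149 -0.4
-50 0.3 176 -1.0
20 -2.6 27 -8.8
50 -2.8 11 -1.6
```

{"fn": "arm_command", "kwargs": {"steps": [[[-1,-0.9,0],-0.12,255],[[-1,-0.9,0],0,255],[[-1,-0.9,0],0,255],[[-1,-0.9,0],0,255],[[-1,-0.9,0],0,255]]}}

```text
time: 15.4
tool_pos: [0.5908, 0.1993, 0.1146]
tcp_rot: [[0.994, 0.108, -0.002], [0.108, -0.994, -0.001], [-0.002, 0.001, -1.0]]
contact_force: [0.6, 0.6, 0.2]
width: 0.391
grasp_force: 24.6
```

{"fn": "arm_command", "kwargs": {"steps": [[[-1,-0.9,0],0,255],[[-1,-0.9,0],0,255],[[-1,-0.9,0],0,255],[[-1,-0.9,0],0,255],[[-1,-0.9,0],0,255]]}}

```text
time: 16.02
tool_pos: [0.4818, 0.2778, 0.1148]
tcp_rot: [[0.994, 0.108, -0.001], [0.108, -0.994, -0.001], [-0.001, 0.001, -1.0]]
contact_force: [-0.4, 0.4, -0.2]
width: 0.391
grasp_force: 24.6
```

```bash
python3 - <<'E'
from h import *
to(478.4,290.4,None,6.2)
E
```

```text
t 16.02 tcp [481.8 277.8 114.8] yaw_x 6.2 w 36.3 gf 24.6 F [-0.4  0.4 -0.2]
  units [-0.1  -0.64 -0.  ] roll -0.0
```

{"fn": "arm_command", "kwargs": {"steps": [[[0.15,-0.64,0],0,255],[[0,0,0],0,255],[[0,0,1],0,255],[[0,0,0.9],0,255],[[0,0,0],0,255]]}}

```text
time: 16.65
tool_pos: [0.4844, 0.2895, 0.0762]
tcp_rot: [[0.994, 0.107, -0.002], [0.107, -0.994, -0.002], [-0.002, 0.002, -1.0]]
contact_force: [-0.1, 1.2, -0.1]
width: 0.393
grasp_force: 24.6
```

```bash
python3 - <<'E'
from h import *
to(483.2,291,51,6.2); T=S()['tool_pos'];
snap('scene'); p,d,i=snap('scene')
cv2.imwrite('pics/s2.png',cv2.resize(p[290:470,150:340],None,fx=3.2,fy=3.2))
E
```

```text
t 16.65 tcp [484.4 289.5  76.2] yaw_x 6.1 w 36.5 gf 24.6 F [-0.1  1.2 -0.1]
  units [-0.05 -0.08  1.26] roll -0.01
t 16.65 tcp [484.4 289.5  76.2] yaw_x 6.1 w 36.5 gf 24.6 F [-0.1  1.2 -0.1]
```

View pics/s2.png

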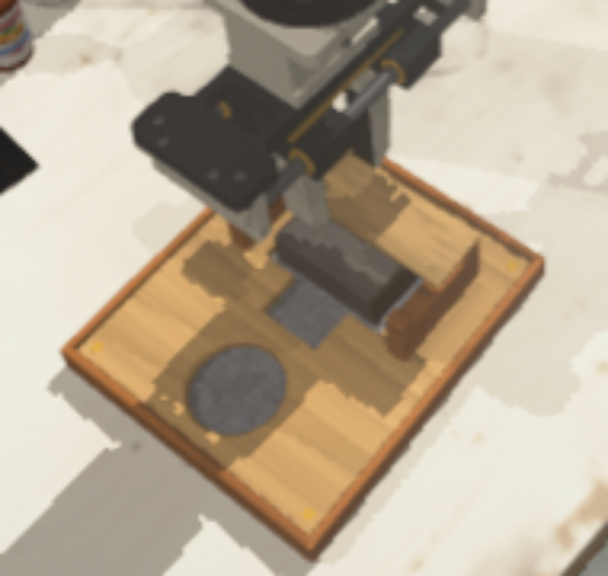

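The spatula is centred over the near cradle (440,290 in the crop), with the block seated below it. I lower and release.

{"fn": "arm_command", "kwargs": {"steps": [[[-0.05,-0.08,0.6],0,255],[[0,0,0.5],0,255],[[0,0,0.1],0,255],[[0,0,0.1],0,255],[[0,0,0],0,255]]}}

```text
time: 17.38
tool_pos: [0.4834, 0.2922, 0.0516]
tcp_rot: [[0.994, 0.108, 0.0], [0.108, -0.994, -0.0], [0.0, 0.0, -1.0]]
contact_force: [-0.3, -0.2, -0.2]
width: 0.39
grasp_force: 24.6
```

{"fn": "arm_command", "kwargs": {"steps": [[[0,0,0],0,100],[[0,0,0],0,60],[[0,0,0],0,60],[[0,0,0],0,60]]}}

```text
time: 17.88
tool_pos: [0.4834, 0.2922, 0.0517]
tcp_rot: [[0.994, 0.108, 0.0], [0.108, -0.994, 0.0], [0.0, -0.0, -1.0]]
contact_force: [-0.5, 0.4, 0.4]
width: 0.746
grasp_force: 0.0
```

{"fn": "arm_command", "kwargs": {"steps": [[[0,0,-1],0,60],[[0,0,-1],0,60],[[0,0,-1],0,60],[[0,0,-1],0,60],[[0,0,0],0,60]]}}

```text
time: 18.5
tool_pos: [0.4839, 0.2926, 0.1327]
tcp_rot: [[0.994, 0.108, 0.002], [0.108, -0.994, 0.001], [0.002, -0.001, -1.0]]
contact_force: [-0.2, 0.2, 0.2]
width: 0.767
grasp_force: 0.0
```

```bash
python3 - <<'E'
from h import *
s=S(); p,d,i=snap('scene'); P=cloud(i,d,np.ones(d.shape,bool))
a=np.deg2rad(6.3);R=np.array([[np.cos(a),-np.sin(a)],[np.sin(a),np.cos(a)]])
L=np.c_[(P[:,:2]-[.4754,.3283])@R,P[:,2]]*1000
m=(abs(L[:,0])<90)&(abs(L[:,1]+38)<22)&(L[:,2]>44)&(L[:,2]<60);Q=L[m];print(len(Q),Q.min(0),Q.max(0),rect(Q/1000))
for x in range(-80,80,20):
    q=Q[abs(Q[:,0]-x)<10]
    if len(q)>3: print(x,np.median(q,0).round(1),q[:,1].min().round(),q[:,1].max().round())
to(589.3,-103.8,130)
objs('scene',['jar_white_lid','jar_red_lid','spatula_long'])
E
```

```text
t 18.5 tcp [483.9 292.6 132.7] yaw_x 6.2 w 71.4 gf 0.0 F [-0.2  0.2  0.2]
1270 [-74.57437822 -59.8987664   44.0045242 ] [ 75.5633252  -16.39467677  55.63861308] (array([  0.5, -38.2]), array([ 43.1, 150.1]), 89.8)
-80 [-71.7 -41.1  44.8] -59.0 -22.0
-60 [-59.  -39.8  45.8] -59.0 -16.0
-40 [-39.7 -38.3  47.3] -59.0 -20.0
-20 [-20.1 -37.3  49.1] -58.0 -19.0
0 [  0.1 -36.5  50.9] -56.0 -19.0
20 [ 19.5 -34.5  51.8] -55.0 -19.0
40 [ 36.7 -33.4  51.5] -52.0 -21.0
60 [ 58.  -24.7  50.1] -60.0 -17.0
t 18.55 tcp [483.4 292.4 131.8] yaw_x 6.2 w 70.9 gf 0.0 F [0.4 0.9 0.1]
  units [ 3.12 20.27  0.08] roll 
jar_white_lid 0.95 156 zt 55 (array([ 588.9, -102.5]), array([35.6, 36.8]), 87.1)
jar_white_lid 0.95 166 zt 55 (array([671. , -60.3]), array([38.4, 39.9]), 45.1)
jar_red_lid 0.74 293 zt 70 (array([584.5,  -3.9]), array([47.4, 47.5]), 84.1)
jar_red_lid 0.73 245 zt 32 (array([478.1, 309.2]), array([72.2, 11.9]), 7.6)
spatula_long 0.57 306 zt 10 (array([ 689. , -134.8]), array([195.8,  27.3]), 2.3)
spatula_long 0.4 154 zt 20 (array([580.9, 101.1]), array([21.5, 46. ]), 11.8)
```

{"fn": "arm_command", "kwargs": {"steps": [[[0.15,1,0],0,60],[[0.15,1,0],0,60],[[0.15,1,0],0,60],[[0.15,1,0],0,60],[[0.15,1,0],0,60]]}}

```text
time: 19.38
tool_pos: [0.5096, 0.1922, 0.1317]
tcp_rot: [[0.994, 0.107, 0.0], [0.107, -0.994, -0.0], [0.0, 0.0, -1.0]]
contact_force: [0.6, -0.2, -0.4]
width: 0.763
grasp_force: 0.0
```

{"fn": "arm_command", "kwargs": {"steps": [[[0.15,1,0],0,60],[[0.15,1,0],0,60],[[0.15,1,0],0,60],[[0.15,1,0],0,60],[[0.15,1,0],0,60]]}}

```text
time: 20.0
tool_pos: [0.535, 0.0944, 0.1317]
tcp_rot: [[0.994, 0.107, 0.0], [0.107, -0.994, -0.0], [0.0, 0.0, -1.0]]
contact_force: [0.5, -0.5, -0.3]
width: 0.765
grasp_force: 0.0
```

{"fn": "arm_command", "kwargs": {"steps": [[[0.15,1,0],0,60],[[0.15,1,0],0,60],[[0.15,1,0],0,60],[[0.15,1,0],0,60],[[0.15,1,0],0,60]]}}

```text
time: 20.62
tool_pos: [0.5604, -0.0035, 0.1317]
tcp_rot: [[0.994, 0.107, 0.0], [0.107, -0.994, -0.0], [0.0, 0.0, -1.0]]
contact_force: [-1.2, 0.3, 0.6]
width: 0.763
grasp_force: 0.0
```

{"fn": "arm_command", "kwargs": {"steps": [[[0.15,1,0],0,60],[[0.15,1,0],0,60],[[0.15,1,0],0,60],[[0.15,1,0],0,60],[[0.15,1,0],0,60]]}}

```text
time: 21.25
tool_pos: [0.5864, -0.1005, 0.1316]
tcp_rot: [[0.994, 0.108, 0.0], [0.108, -0.994, -0.0], [0.0, 0.0, -1.0]]
contact_force: [1.0, -0.1, 0.2]
width: 0.768
grasp_force: 0.0
```

{"fn": "arm_command", "kwargs": {"steps": [[[0.1,0.27,0],0,60],[[0,0,0],0,60],[[0,0,0],0,60]]}}

```text
time: 21.62
tool_pos: [0.5887, -0.1032, 0.1315]
tcp_rot: [[0.994, 0.109, -0.0], [0.109, -0.994, 0.0], [-0.0, -0.001, -1.0]]
contact_force: [-0.2, -0.2, -0.2]
width: 0.768
grasp_force: 0.0
```

```bash
python3 - <<'E'
from h import *
objs('wrist',['jar_white_lid','jar_red_lid','spatula_long']);objs('scene',['jar_white_lid'])
p,d,i=snap('wrist','w4.png')
to(589,-103.5,20)
E
```

```text
jar_white_lid 0.71 4117 zt 55 (array([669.4, -62.2]), array([39.7, 39.8]), 34.7)
jar_white_lid 0.68 3049 zt 55 (array([ 588.7, -105.4]), array([39., 39.]), 5.4)
jar_red_lid 0.67 5518 zt 70 (array([583.6,  -6.4]), array([49.4, 48.1]), 3.7)
spatula_long 0.93 7227 zt 10 (array([ 663.8, -137.9]), array([155.,  26.]), 5.1)
jar_white_lid 0.94 170 zt 55 (array([ 588.4, -103. ]), array([37.9, 39.3]), 24.0)
jar_white_lid 0.88 155 zt 55 (array([671.6, -60. ]), array([37.4, 38.9]), 58.7)
t 21.98 tcp [ 588.8 -103.8  131.6] yaw_x 6.2 w 71.2 gf 0.0 F [ 0.1 -0.3 -0.1]
  units [ 0.01 -0.02  5.58] roll
```

View pics/w4.png

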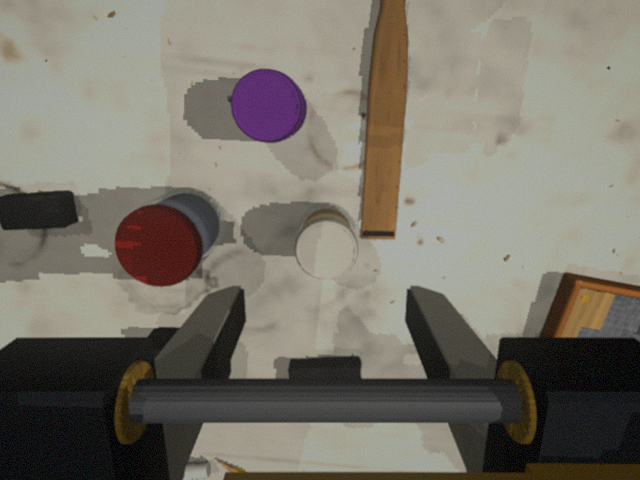

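White-lidded jar is at (326,243), between the fingers; the red jar (160,245) and long spatula (380,230) stay clear. Going down.

{"fn": "arm_command", "kwargs": {"steps": [[[0,0,1],0,60],[[0,0,1],0,60],[[0,0,1],0,60],[[0,0,1],0,60],[[0,0,1],0,60]]}}

```text
time: 22.6
tool_pos: [0.5889, -0.1041, 0.031]
tcp_rot: [[0.994, 0.108, 0.0], [0.108, -0.994, -0.0], [0.0, 0.0, -1.0]]
contact_force: [0.4, -0.5, 0.1]
width: 0.766
grasp_force: 0.0
```

{"fn": "arm_command", "kwargs": {"steps": [[[0,0,0.55],0,60],[[0,0,0],0,60],[[0,0,0],0,255],[[0,0,0],0,255],[[0,0,0],0,255]]}}

```text
time: 23.22
tool_pos: [0.5891, -0.1041, 0.0212]
tcp_rot: [[0.994, 0.108, 0.001], [0.108, -0.994, -0.0], [0.001, 0.0, -1.0]]
contact_force: [0.3, -0.2, 0.1]
width: 0.494
grasp_force: 0.0
```

{"fn": "arm_command", "kwargs": {"steps": [[[0,0,0],0,255],[[0,0,0],0,255],[[0,0,-0.5],0,255],[[0,0,-1],0,255],[[0,0,-1],0,255]]}}

```text
time: 23.85
tool_pos: [0.5885, -0.1042, 0.0714]
tcp_rot: [[0.994, 0.108, -0.001], [0.108, -0.994, -0.0], [-0.001, 0.0, -1.0]]
contact_force: [0.5, -0.3, -0.7]
width: 0.431
grasp_force: 25.0
```

{"fn": "arm_command", "kwargs": {"steps": [[[0,0,-1],0,255],[[0,0,-1],0,255],[[0,0,-1],0,255],[[0,0,-1],0,255],[[0,0,0],0,255]]}}

```text
time: 24.48
tool_pos: [0.5894, -0.1043, 0.1521]
tcp_rot: [[0.994, 0.108, 0.003], [0.108, -0.994, -0.0], [0.003, 0.0, -1.0]]
contact_force: [-0.1, 0.5, -0.9]
width: 0.434
grasp_force: 25.0
```

```bash
python3 - <<'E'
from h import *
to(468.3,385.5)
objs('scene',['jar_white_lid','jar_red_lid'])
E
```

```text
t 24.48 tcp [ 589.4 -104.3  152.1] yaw_x 6.2 w 40.4 gf 25.0 F [-0.1  0.5 -0.9]
  units [-3.38e+00 -2.50e+01 -2.00e-02] roll 
jar_white_lid 0.77 162 zt 55 (array([671. , -60.2]), array([38. , 39.2]), 42.2)
jar_white_lid 0.63 97 zt 185 (array([ 583.3, -107. ]), array([19.4, 37.7]), 38.3)
jar_red_lid 0.74 278 zt 70 (array([583.1,  -2.9]), array([47. , 45.5]), 16.4)
```

{"fn": "arm_command", "kwargs": {"steps": [[[-0.13,-1,0],0,255],[[-0.13,-1,0],0,255],[[-0.13,-1,0],0,255],[[-0.13,-1,0],0,255],[[-0.13,-1,0],0,255]]}}

```text
time: 25.25
tool_pos: [0.5645, -0.004, 0.1505]
tcp_rot: [[0.994, 0.109, -0.0], [0.109, -0.994, 0.0], [-0.0, -0.0, -1.0]]
contact_force: [0.4, -0.1, -1.1]
width: 0.432
grasp_force: 25.0
```

{"fn": "arm_command", "kwargs": {"steps": [[[-0.13,-1,0],0,255],[[-0.13,-1,0],0,255],[[-0.13,-1,0],0,255],[[-0.13,-1,0],0,255],[[-0.13,-1,0],0,255]]}}

```text
time: 25.88
tool_pos: [0.5405, 0.0939, 0.1506]
tcp_rot: [[0.994, 0.109, -0.0], [0.109, -0.994, 0.0], [-0.0, -0.0, -1.0]]
contact_force: [-0.6, -0.0, -0.4]
width: 0.435
grasp_force: 25.0
```

{"fn": "arm_command", "kwargs": {"steps": [[[-0.13,-1,0],0,255],[[-0.13,-1,0],0,255],[[-0.13,-1,0],0,255],[[-0.13,-1,0],0,255],[[-0.13,-1,0],0,255]]}}

```text
time: 26.5
tool_pos: [0.5166, 0.1918, 0.1506]
tcp_rot: [[0.994, 0.109, -0.0], [0.109, -0.994, 0.0], [-0.0, -0.0, -1.0]]
contact_force: [-0.2, -0.2, -0.9]
width: 0.432
grasp_force: 25.0
```

{"fn": "arm_command", "kwargs": {"steps": [[[-0.13,-1,0],0,255],[[-0.13,-1,0],0,255],[[-0.13,-1,0],0,255],[[-0.13,-1,0],0,255],[[-0.13,-1,0],0,255]]}}

```text
time: 27.12
tool_pos: [0.4936, 0.2892, 0.1506]
tcp_rot: [[0.994, 0.108, 0.0], [0.108, -0.994, -0.0], [-0.0, 0.0, -1.0]]
contact_force: [0.9, -0.7, -1.3]
width: 0.434
grasp_force: 25.0
```

{"fn": "arm_command", "kwargs": {"steps": [[[-0.13,-1,0],0,255],[[-0.13,-1,0],0,255],[[-0.13,-1,0],0,255],[[-0.13,-1,0],0,255],[[-0.13,-1,0],0,255]]}}

```text
time: 27.75
tool_pos: [0.4698, 0.3872, 0.1506]
tcp_rot: [[0.994, 0.108, -0.0], [0.108, -0.994, -0.0], [-0.0, 0.0, -1.0]]
contact_force: [-0.3, 0.0, -0.8]
width: 0.438
grasp_force: 25.0
```

{"fn": "arm_command", "kwargs": {"steps": [[[-0.13,0,1],0,255],[[0,0,1],0,255],[[0,0,1],0,255],[[0,0,1],0,255],[[0,0,0],0,255]]}}

```text
time: 28.38
tool_pos: [0.4669, 0.3856, 0.0694]
tcp_rot: [[0.994, 0.108, -0.002], [0.108, -0.994, -0.002], [-0.002, 0.001, -1.0]]
contact_force: [-0.9, 0.7, -0.9]
width: 0.435
grasp_force: 25.0
```

```bash
python3 - <<'E'
from h import *
to(468.3,385.5,29)
p,d,i=snap('scene'); P=cloud(i,d,np.ones(d.shape,bool))
m=(abs(P[:,0]-.468)<.05)&(abs(P[:,1]-.386)<.05)&(P[:,2]<.0095)&(P[:,2]>.003);
print(rect(P[m]),m.sum())
r=arm.regions_of('jar_white_lid','scene')
for x in r[:2]:
    Q=cloud(i,d,x['region']);print(x['p'],len(Q),Q.min(0).round(3),Q.max(0).round(3))
cv2.imwrite('pics/s3.png',cv2.resize(p[290:470,150:340],None,fx=3.2,fy=3.2))
E
```

```text
t 28.38 tcp [466.9 385.6  69.4] yaw_x 6.2 w 40.5 gf 25.0 F [-0.9  0.7 -0.9]
  units [0.07 0.01 2.02] roll 
(array([461.8, 385.6]), array([98.6, 82.7]), 88.7) 577
0.97 566 [0.446 0.348 0.007] [0.488 0.405 0.107]
```

View pics/s3.png

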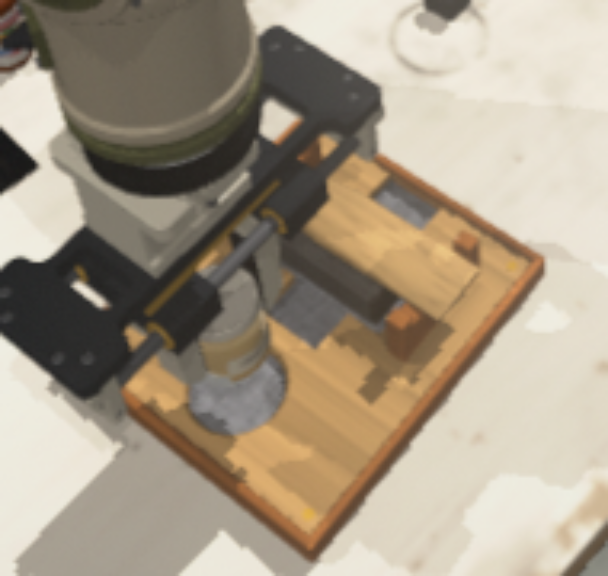

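The jar hangs over the round pocket (240,390 in the crop) and the spatula lies flat in both notches. I lower and release.

{"fn": "arm_command", "kwargs": {"steps": [[[0.07,0,1],0,255],[[0,0,0.6],0,255],[[0,0,0.3],0,255],[[0,0,0.1],0,255],[[0,0,0],0,255]]}}

```text
time: 29.1
tool_pos: [0.4691, 0.3857, 0.0306]
tcp_rot: [[0.994, 0.108, 0.0], [0.108, -0.994, -0.0], [0.0, 0.0, -1.0]]
contact_force: [0.1, 0.1, -1.3]
width: 0.435
grasp_force: 25.0
```

{"fn": "arm_command", "kwargs": {"steps": [[[0,0,0],0,255],[[0,0,0],0,70],[[0,0,0],0,70],[[0,0,0],0,70]]}}

```text
time: 29.6
tool_pos: [0.469, 0.3858, 0.0307]
tcp_rot: [[0.994, 0.108, 0.0], [0.108, -0.994, 0.0], [0.0, -0.0, -1.0]]
contact_force: [0.1, -0.8, -0.0]
width: 0.701
grasp_force: 0.0
```

{"fn": "arm_command", "kwargs": {"steps": [[[0,0,-1],0,70],[[0,0,-1],0,70],[[0,0,-1],0,70],[[0,0,-1],0,70],[[0,0,-1],0,70]]}}

```text
time: 30.22
tool_pos: [0.4689, 0.3857, 0.1313]
tcp_rot: [[0.994, 0.108, -0.0], [0.108, -0.994, -0.0], [-0.0, 0.0, -1.0]]
contact_force: [-0.4, 0.8, 0.7]
width: 0.726
grasp_force: 0.0
```

```bash
python3 - <<'E'
from h import *
objs('scene',['jar_white_lid','block_thick','charcoal_long'])
to(475,-7,None,93.9)
E
```

```text
jar_white_lid 0.85 160 zt 55 (array([670.3, -59.3]), array([38. , 39.7]), 42.2)
jar_white_lid 0.69 441 zt 61 (array([468.9, 386.2]), array([37.3, 38. ]), 86.7)
block_thick 0.76 429 zt 35 (array([474.8,  -7.7]), array([42.6, 65. ]), 6.4)
charcoal_long 0.73 192 zt 21 (array([582.6, 100.9]), array([24.8, 47.8]), 9.9)
charcoal_long 0.52 165 zt 19 (array([ 470. , -115.6]), array([21.1, 57.6]), 7.0)
t 30.43 tcp [468.8 385.9 130.5] yaw_x 6.2 w 67.4 gf 0.0 F [-0.8 -0.8 -1. ]
  units [-1.820e+00  1.956e+01 -1.000e-02] roll -8.77
```

{"fn": "arm_command", "kwargs": {"steps": [[[-0.09,1,0],0,40],[[-0.09,1,0],0,40],[[-0.09,1,0],0,40],[[-0.09,1,0],0,40],[[-0.09,1,0],0,40]]}}

```text
time: 31.05
tool_pos: [0.4709, 0.2837, 0.1307]
tcp_rot: [[0.994, 0.107, 0.0], [0.107, -0.994, -0.0], [0.0, 0.0, -1.0]]
contact_force: [0.3, 0.5, 0.9]
width: 0.842
grasp_force: 0.0
```

{"fn": "arm_command", "kwargs": {"steps": [[[-0.09,1,0],0,40],[[-0.09,1,0],0,40],[[-0.09,1,0],0,40],[[-0.09,1,0],0,40],[[-0.09,1,0],0,40]]}}

```text
time: 31.68
tool_pos: [0.4727, 0.1837, 0.1306]
tcp_rot: [[0.994, 0.108, 0.0], [0.108, -0.994, -0.0], [0.0, 0.0, -1.0]]
contact_force: [-0.3, -0.0, 0.6]
width: 0.843
grasp_force: 0.0
```

{"fn": "arm_command", "kwargs": {"steps": [[[-0.09,1,0],0,40],[[-0.09,1,0],0,40],[[-0.09,1,0],0,40],[[-0.09,1,0],0,40],[[-0.09,1,0],0,40]]}}

```text
time: 32.3
tool_pos: [0.4745, 0.0833, 0.1306]
tcp_rot: [[0.994, 0.108, 0.0], [0.108, -0.994, -0.0], [0.0, 0.0, -1.0]]
contact_force: [-0.2, -0.3, 0.8]
width: 0.842
grasp_force: 0.0
```

{"fn": "arm_command", "kwargs": {"steps": [[[-0.09,1,0],0,40],[[-0.09,1,0],0,40],[[-0.09,1,0],0,40],[[-0.09,1,0],0,40],[[-0.09,0.56,0],0,40]]}}

```text
time: 32.92
tool_pos: [0.4753, -0.0085, 0.1307]
tcp_rot: [[0.994, 0.107, 0.0], [0.107, -0.994, -0.0], [0.0, 0.0, -1.0]]
contact_force: [-0.4, -0.5, -0.8]
width: 0.843
grasp_force: 0.0
```

{"fn": "arm_command", "kwargs": {"steps": [[[0,0,0],-1,40],[[0,0,0],-1,40],[[0,0,0],-1,40],[[0,0,0],-1,40],[[0,0,0],-1,40]]}}

```text
time: 33.55
tool_pos: [0.4753, -0.0071, 0.1306]
tcp_rot: [[0.551, 0.834, 0.0], [0.834, -0.551, 0.0], [0.0, -0.0, -1.0]]
contact_force: [0.8, -0.3, 0.2]
width: 0.839
grasp_force: 0.0
```

{"fn": "arm_command", "kwargs": {"steps": [[[0,0,0],-1,40],[[0,0,0],-1,40],[[0,0,0],-1,40],[[0,0,0],-0.83,40],[[0,0,0],0,40]]}}

```text
time: 34.17
tool_pos: [0.4753, -0.0072, 0.1306]
tcp_rot: [[-0.077, 0.997, 0.0], [0.997, 0.077, 0.0], [0.0, 0.0, -1.0]]
contact_force: [0.2, -0.3, -0.6]
width: 0.842
grasp_force: 0.0
```

```bash
python3 - <<'E'
from h import *
to(474.5,-7.5,4.5,94.5)
E
```

```text
t 34.17 tcp [475.3  -7.2 130.6] yaw_x 94.4 w 78.3 gf 0.0 F [ 0.2 -0.3 -0.6]
  units [-0.01 -0.04  6.31] roll -0.01
```

{"fn": "arm_command", "kwargs": {"steps": [[[0,0,1],0,40],[[0,0,1],0,40],[[0,0,1],0,40],[[0,0,1],0,40],[[0,0,1],0,40]]}}

```text
time: 34.8
tool_pos: [0.4756, -0.0071, 0.03]
tcp_rot: [[-0.075, 0.997, 0.0], [0.997, 0.075, -0.0], [-0.0, 0.0, -1.0]]
contact_force: [0.1, 0.2, 0.6]
width: 0.843
grasp_force: 0.0
```

{"fn": "arm_command", "kwargs": {"steps": [[[0,0,1],0,40],[[0,0,0.3],0,40],[[0,0,0],0,255],[[0,0,0],0,255],[[0,0,0],0,255]]}}

```text
time: 35.42
tool_pos: [0.4758, -0.007, 0.0053]
tcp_rot: [[-0.078, 0.997, 0.001], [0.997, 0.078, 0.0], [-0.0, 0.001, -1.0]]
contact_force: [0.5, 0.9, -0.8]
width: 0.565
grasp_force: 0.0
```

{"fn": "arm_command", "kwargs": {"steps": [[[0,0,0],0,255],[[0,0,0],0,255],[[0,0,-0.5],0,255],[[0,0,-1],0,255],[[0,0,-1],0,255]]}}

```text
time: 36.05
tool_pos: [0.4753, -0.0071, 0.0555]
tcp_rot: [[-0.078, 0.997, -0.0], [0.997, 0.078, -0.0], [-0.0, -0.0, -1.0]]
contact_force: [-0.1, 0.5, -1.0]
width: 0.442
grasp_force: 25.0
```

{"fn": "arm_command", "kwargs": {"steps": [[[0,0,-1],0,255],[[0,0,-1],0,255],[[0,0,-1],0,255],[[0,0,0],0.93,255],[[0,0,0],0,255]]}}

```text
time: 36.67
tool_pos: [0.4755, -0.007, 0.1153]
tcp_rot: [[0.083, 0.997, 0.001], [0.997, -0.083, -0.0], [-0.0, 0.001, -1.0]]
contact_force: [0.5, -0.6, -0.5]
width: 0.441
grasp_force: 25.0
```

```bash
python3 - <<'E'
from h import *
to(420.7,-331,None,85.2)
E
```

```text
t 36.67 tcp [475.5  -7.  115.3] yaw_x 85.3 w 41.0 gf 25.0 F [ 0.5 -0.6 -0.5]
  units [-16.37  -1.39   0.  ] roll 0.01
```

{"fn": "arm_command", "kwargs": {"steps": [[[-1,-0.08,0],0,255],[[-1,-0.08,0],0,255],[[-1,-0.08,0],0,255],[[-1,-0.08,0],0,255],[[-1,-0.08,0],0,255]]}}

```text
time: 37.3
tool_pos: [0.4587, -0.1066, 0.1145]
tcp_rot: [[0.079, 0.997, -0.001], [0.997, -0.079, -0.0], [-0.0, -0.001, -1.0]]
contact_force: [1.2, -0.1, -1.1]
width: 0.435
grasp_force: 25.0
```

{"fn": "arm_command", "kwargs": {"steps": [[[-1,-0.08,0],0,255],[[-1,-0.08,0],0,255],[[-1,-0.08,0],0,255],[[-1,-0.08,0],0,255],[[-1,-0.08,0],0,255]]}}

```text
time: 37.92
tool_pos: [0.4423, -0.2056, 0.1145]
tcp_rot: [[0.079, 0.997, -0.001], [0.997, -0.079, 0.0], [0.0, -0.001, -1.0]]
contact_force: [0.9, 0.9, -1.1]
width: 0.443
grasp_force: 25.0
```

{"fn": "arm_command", "kwargs": {"steps": [[[-1,-0.08,0],0,255],[[-1,-0.08,0],0,255],[[-1,-0.08,0],0,255],[[-1,-0.08,0],0,255],[[-1,-0.08,0],0,255]]}}

```text
time: 38.55
tool_pos: [0.426, -0.3045, 0.1145]
tcp_rot: [[0.079, 0.997, -0.001], [0.997, -0.079, 0.0], [0.0, -0.001, -1.0]]
contact_force: [0.7, -0.5, -0.3]
width: 0.44
grasp_force: 25.0
```

{"fn": "arm_command", "kwargs": {"steps": [[[-1,-0.1,0],0,255],[[-0.35,0,0],0,255],[[0,0,0],0,255],[[0,0,0],0,255]]}}

```text
time: 39.05
tool_pos: [0.4223, -0.3298, 0.1146]
tcp_rot: [[0.082, 0.997, -0.0], [0.997, -0.082, 0.0], [0.0, -0.0, -1.0]]
contact_force: [0.2, 0.5, -1.2]
width: 0.438
grasp_force: 25.0
```

```bash
python3 - <<'E'
from h import *
p,d,i=snap('wrist','w5.png'); P=cloud(i,d,np.ones(d.shape,bool))
m=(P[:,2]<.024)&(P[:,2]>.0115)&(P[:,0]<.62)&(P[:,1]<-.2)&(P[:,1]>-.42);print(rect(P[m]))
p,d,i=snap('scene'); P=cloud(i,d,np.ones(d.shape,bool))
s=S();L=(P-s['tool_pos'])@s['tcp_rot']*1000
m=(abs(L[:,0])<45)&(abs(L[:,1])<28)&(L[:,2]>-40)&(L[:,2]<8);print(L[m].min(0),L[m].max(0))
to(420.7,-331,None,85.2)
E
```

```text
(array([ 464.6, -336.1]), array([110.2, 211.1]), 85.2)
t 39.15 tcp [ 422.4 -329.9  114.6] yaw_x 85.3 w 40.5 gf 25.0 F [ 1.  -0.1  0.5]
[-29.02074042 -27.99234591 -39.52399579] [33.31962746 27.86462526  5.49920822]
t 39.15 tcp [ 422.4 -329.9  114.6] yaw_x 85.3 w 40.5 gf 25.0 F [ 1.  -0.1  0.5]
  units [-0.06 -0.08 -0.  ] roll 0.01
```

View pics/w5.png

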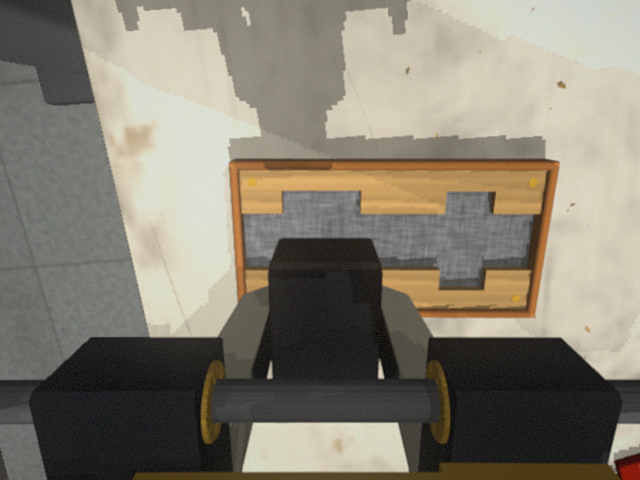

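The block (325,290) is over the larger pocket (left, about (320,230)); I correct about 2.5 mm and lower.

{"fn": "arm_command", "kwargs": {"steps": [[[-0.1,-0.13,0],0,255],[[0,0,1],0,255],[[0,0,1],0,255],[[0,0,1],0,255],[[0,0,1],0,255]]}}

```text
time: 39.78
tool_pos: [0.4194, -0.3325, 0.0341]
tcp_rot: [[0.083, 0.997, 0.0], [0.997, -0.083, -0.0], [-0.0, 0.0, -1.0]]
contact_force: [0.4, 0.3, 0.1]
width: 0.44
grasp_force: 25.0
```

{"fn": "arm_command", "kwargs": {"steps": [[[0,0,0.6],0,255],[[0,0,0.3],0,255],[[0,0,0.2],0,255],[[0,0,0],0,255]]}}

```text
time: 40.28
tool_pos: [0.4195, -0.3326, 0.0128]
tcp_rot: [[0.084, 0.996, 0.0], [0.996, -0.084, -0.0], [-0.0, 0.0, -1.0]]
contact_force: [-0.8, -0.5, -0.2]
width: 0.441
grasp_force: 25.0
```

Seated freely. I release, lift, and go to the long charcoal.

{"fn": "arm_command", "kwargs": {"steps": [[[0,0,0],0,100],[[0,0,0],0,100],[[0,0,0],0,100],[[0,0,-1],0,100],[[0,0,-1],0,100]]}}

```text
time: 40.9
tool_pos: [0.4192, -0.3324, 0.053]
tcp_rot: [[0.084, 0.996, -0.001], [0.996, -0.084, 0.0], [0.0, -0.001, -1.0]]
contact_force: [0.6, 0.3, 0.7]
width: 0.604
grasp_force: 0.0
```

{"fn": "arm_command", "kwargs": {"steps": [[[0,0,-1],0,100],[[0,0,-1],0,100],[[0,0,-1],0,100],[[0,0,-1],0,100],[[0,0,0],0,100]]}}

```text
time: 41.52
tool_pos: [0.42, -0.333, 0.1339]
tcp_rot: [[0.084, 0.996, 0.002], [0.996, -0.084, -0.002], [-0.001, 0.002, -1.0]]
contact_force: [0.6, -0.3, 0.4]
width: 0.606
grasp_force: 0.0
```

```bash
python3 - <<'E'
from h import *
objs('scene',['block_thick','charcoal_long'])
to(470,-115,None,99)
E
```

```text
block_thick 0.57 280 zt 41 (array([ 420.4, -332. ]), array([63. , 42.8]), 85.1)
charcoal_long 0.79 176 zt 18 (array([ 471., -116.]), array([21.7, 60.7]), 8.9)
t 41.67 tcp [ 419.1 -332.3  132.1] yaw_x 85.2 w 56.7 gf 0.0 F [-0.8 -0.5 -0. ]
  units [11.04  1.63  0.  ] roll -1.38
```

{"fn": "arm_command", "kwargs": {"steps": [[[1,0.15,0],0,100],[[1,0.15,0],0,100],[[1,0.15,0],0,100],[[1,0.15,0],0,100],[[1,0.15,0],0,100]]}}

```text
time: 42.3
tool_pos: [0.4424, -0.2333, 0.1317]
tcp_rot: [[0.084, 0.996, -0.001], [0.996, -0.084, 0.001], [0.0, -0.001, -1.0]]
contact_force: [-0.2, 0.3, -0.5]
width: 0.608
grasp_force: 0.0
```

{"fn": "arm_command", "kwargs": {"steps": [[[1,0.15,0],0,100],[[1,0.15,0],0,100],[[1,0.15,0],0,100],[[1,0.15,0],0,100],[[1,0.15,0],0,100]]}}

```text
time: 42.92
tool_pos: [0.4657, -0.1349, 0.1317]
tcp_rot: [[0.084, 0.997, -0.002], [0.997, -0.084, 0.0], [0.0, -0.002, -1.0]]
contact_force: [0.9, -0.1, 0.1]
width: 0.607
grasp_force: 0.0
```

{"fn": "arm_command", "kwargs": {"steps": [[[1,0.15,0],0,100],[[0,0,0],-0.7,100],[[0,0,0],-0.7,100],[[0,0,0],0,100]]}}

```text
time: 43.42
tool_pos: [0.4703, -0.116, 0.1318]
tcp_rot: [[-0.159, 0.987, -0.001], [0.987, 0.159, 0.0], [0.001, -0.001, -1.0]]
contact_force: [-0.8, -0.5, -0.9]
width: 0.606
grasp_force: 0.0
```

```bash
python3 - <<'E'
from h import *
objs('wrist',['charcoal_long']);objs('scene',['charcoal_long'])
to(470.5,-115.5,2.5,99.3)
E
```

```text
charcoal_long 0.6 2255 zt 18 (array([ 468.9, -116.6]), array([21.2, 58.4]), 9.3)
charcoal_long 0.63 168 zt 18 (array([ 470.8, -115.5]), array([21.6, 57.7]), 8.0)
t 43.62 tcp [ 470.5 -116.1  132.4] yaw_x 99.1 w 56.8 gf 0.0 F [ 0.2 -0.2  0.3]
  units [0.03 0.01 6.49] roll -0.02
```

{"fn": "arm_command", "kwargs": {"steps": [[[0,0,1],0,100],[[0,0,1],0,100],[[0,0,1],0,100],[[0,0,1],0,100],[[0,0,1],0,100]]}}

```text
time: 44.25
tool_pos: [0.4709, -0.1161, 0.032]
tcp_rot: [[-0.159, 0.987, 0.0], [0.987, 0.159, -0.0], [-0.0, 0.0, -1.0]]
contact_force: [-0.3, -0.3, 1.0]
width: 0.61
grasp_force: 0.0
```

{"fn": "arm_command", "kwargs": {"steps": [[[0,0,1],0,100],[[0,0,0.42],0,100],[[0,0,0],0,255],[[0,0,0],0,255],[[0,0,0],0,255]]}}

```text
time: 44.88
tool_pos: [0.471, -0.1162, 0.0048]
tcp_rot: [[-0.16, 0.987, 0.001], [0.987, 0.16, -0.0], [-0.0, 0.001, -1.0]]
contact_force: [-0.7, 0.3, -0.7]
width: 0.336
grasp_force: 0.0
```

{"fn": "arm_command", "kwargs": {"steps": [[[0,0,0],0,255],[[0,0,0],0,255],[[0,0,-0.5],0,255],[[0,0,-1],0,255],[[0,0,-1],0,255]]}}

```text
time: 45.5
tool_pos: [0.4705, -0.116, 0.0552]
tcp_rot: [[-0.16, 0.987, -0.0], [0.987, 0.16, -0.0], [-0.0, -0.0, -1.0]]
contact_force: [-0.5, 0.0, -0.7]
width: 0.228
grasp_force: 25.0
```

{"fn": "arm_command", "kwargs": {"steps": [[[0,0,-1],0,255],[[0,0,-1],0,255],[[0,0,0],0.7,255],[[0,0,0],0.7,255],[[0,0,0],0,255]]}}

```text
time: 46.12
tool_pos: [0.4707, -0.116, 0.0948]
tcp_rot: [[0.083, 0.997, 0.0], [0.997, -0.083, -0.0], [-0.0, 0.0, -1.0]]
contact_force: [-1.0, -0.2, -1.2]
width: 0.231
grasp_force: 25.0
```

```bash
python3 - <<'E'
from h import *
to(517.3,-339.4,None,85.2)
E
```

```text
t 46.12 tcp [ 470.7 -116.    94.8] yaw_x 85.2 w 21.5 gf 25.0 F [-1.  -0.2 -1.2]
  units [-10.94   3.25   0.  ] roll 0.0
```

{"fn": "arm_command", "kwargs": {"steps": [[[-1,0.3,0],0,255],[[-1,0.3,0],0,255],[[-1,0.3,0],0,255],[[-1,0.3,0],0,255],[[-1,0.3,0],0,255]]}}

```text
time: 46.75
tool_pos: [0.4922, -0.2189, 0.0944]
tcp_rot: [[0.08, 0.997, -0.0], [0.997, -0.08, -0.0], [-0.0, -0.0, -1.0]]
contact_force: [0.2, -0.1, -0.4]
width: 0.227
grasp_force: 25.0
```

{"fn": "arm_command", "kwargs": {"steps": [[[-1,0.3,0],0,255],[[-1,0.3,0],0,255],[[-1,0.3,0],0,255],[[-1,0.3,0],0,255],[[-1,0.3,0],0,255]]}}

```text
time: 47.38
tool_pos: [0.514, -0.3217, 0.0942]
tcp_rot: [[0.084, 0.997, -0.0], [0.997, -0.084, 0.0], [0.0, -0.0, -1.0]]
contact_force: [0.4, -0.5, -0.1]
width: 0.231
grasp_force: 25.0
```

{"fn": "arm_command", "kwargs": {"steps": [[[-0.94,0.25,0],0,255],[[0,0,0],0,255],[[0,0,0],0,255]]}}

```text
time: 47.75
tool_pos: [0.517, -0.3388, 0.0941]
tcp_rot: [[0.083, 0.997, -0.0], [0.997, -0.083, 0.001], [0.001, -0.0, -1.0]]
contact_force: [-0.5, 1.1, -0.6]
width: 0.231
grasp_force: 25.0
```

```bash
python3 - <<'E'
from h import *
p,d,i=snap('wrist','w6.png'); s=arm.state()
P=cloud(i,d,np.ones(d.shape,bool)); L=(P-s['tool_pos'])@s['tcp_rot']*1000
m=(abs(L[:,0])<45)&(abs(L[:,1])<9)&(L[:,2]>-22)&(L[:,2]<8);print(L[m].min(0),L[m].max(0))
for a in range(-40,41,10):
    q=L[m][abs(L[m][:,0]-a)<5]
    if len(q)>5: print(a,np.median(q[:,2]).round(1))
m=(P[:,2]<.024)&(P[:,2]>.0115)&(P[:,0]<.62)&(P[:,0]>.36)&(P[:,1]<-.25)&(P[:,1]>-.42);print(rect(P[m]))
to(517.3,-339.4,None,85.2)
E
```

```text
[-29.85984065  -8.99893099 -15.09237851] [29.13609909  8.99625525  2.42105255]
-30 -12.2
-20 -12.7
-10 -12.7
0 -12.3
10 -12.6
20 -12.3
30 -10.3
(array([ 464.4, -336.2]), array([110.3, 211.2]), 85.4)
t 47.8 tcp [ 517.1 -338.5   94.1] yaw_x 85.3 w 21.5 gf 25.0 F [0.5 0.7 0.4]
  units [-0.04  0.01 -0.  ] roll 0.01
```

View pics/w6.png

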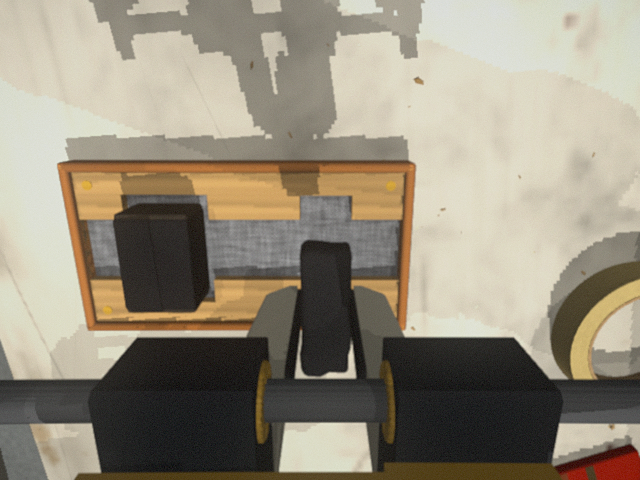

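The thick block is seated (160,257), and the level charcoal (325,305) lines up with the narrow pocket (325,240). I lower and release.

{"fn": "arm_command", "kwargs": {"steps": [[[-0.05,0,1],0,255],[[0,0,1],0,255],[[0,0,1],0,255],[[0,0,0.6],0,255],[[0,0,0.4],0,255]]}}

```text
time: 48.42
tool_pos: [0.5172, -0.3399, 0.0138]
tcp_rot: [[0.083, 0.997, -0.0], [0.997, -0.083, 0.0], [0.0, -0.0, -1.0]]
contact_force: [-0.1, 0.9, 0.2]
width: 0.233
grasp_force: 25.0
```

{"fn": "arm_command", "kwargs": {"steps": [[[0,0,0.05],0,255],[[0,0,0],0,255]]}}

```text
time: 48.68
tool_pos: [0.5173, -0.3406, 0.0137]
tcp_rot: [[0.084, 0.996, 0.001], [0.996, -0.084, -0.0], [-0.0, 0.001, -1.0]]
contact_force: [0.4, 0.1, -0.1]
width: 0.234
grasp_force: 25.0
```

{"fn": "arm_command", "kwargs": {"steps": [[[0,0,0],0,140],[[0,0,0],0,140],[[0,0,0],0,140],[[0,0,-1],0,140],[[0,0,-1],0,140]]}}

```text
time: 49.3
tool_pos: [0.5171, -0.3405, 0.0546]
tcp_rot: [[0.084, 0.996, -0.0], [0.996, -0.084, -0.0], [-0.0, -0.0, -1.0]]
contact_force: [-0.5, 1.0, 0.3]
width: 0.452
grasp_force: 0.0
```

{"fn": "arm_command", "kwargs": {"steps": [[[0,0,-1],0,140],[[0,0,-1],0,140],[[0,0,-1],0,140],[[0,0,-1],0,140],[[0,0,-1],0,140]]}}

```text
time: 49.92
tool_pos: [0.517, -0.3405, 0.1554]
tcp_rot: [[0.084, 0.996, 0.001], [0.996, -0.084, -0.001], [-0.001, 0.001, -1.0]]
contact_force: [0.6, 0.5, -0.4]
width: 0.449
grasp_force: 0.0
```

```bash
python3 - <<'E'
from h import *
S()
objs('scene',['block_flat','jar_white_lid','spatula_wide','block_thick','charcoal_long','charcoal_short','jar_red_lid','spatula_long'])
p,d,i=snap('scene','s4.png')
P=cloud(i,d,np.ones(d.shape,bool))
for c,a,t in(((.4754,.3283),6.3,'fill'),((.4669,-.3344),-4.8,'rub')):
    a=np.deg2rad(a);R=np.array([[np.cos(a),-np.sin(a)],[np.sin(a),np.cos(a)]]);L=np.c_[(P[:,:2]-c)@R,P[:,2]]*1000
    for n,x,y,hw,hh,z0,z1 in((('spat',0,-38,85,30,42,60),('jar',0,57.5,32,32,50,70)) if t=='fill' else (('thick',-46,0,35,45,34,50),('char',52,0,25,45,17,32))):
        m=(abs(L[:,0]-x)<hw)&(abs(L[:,1]-y)<hh)&(L[:,2]>z0)&(L[:,2]<z1);q=L[m];print(n,rect(q/1000),np.percentile(q[:,2],[5,50,95]).round(1))
a=np.vstack([cv2.resize(p[290:470,150:340],(528,500))]);b=cv2.resize(p[180:260,385:505],(528,352))
cv2.imwrite('pics/fin.png',cv2.resize(np.vstack([a[:,:],b]),(360,580)))
E
```

```text
t 49.92 tcp [ 517.  -340.5  155.4] yaw_x 85.2 w 41.7 gf 0.0 F [ 0.6  0.5 -0.4]
jar_white_lid 0.95 464 zt 61 (array([469.3, 385.3]), array([39.8, 39.1]), 80.2)
jar_white_lid 0.81 154 zt 55 (array([670. , -59.5]), array([38.1, 37.3]), 2.5)
spatula_wide 0.82 1134 zt 53 (array([482.6, 291.4]), array([148.4,  38.7]), 9.0)
spatula_wide 0.58 6103 zt 18 (array([475.6, 328.3]), array([181.2, 200.8]), 6.3)
block_thick 0.82 250 zt 41 (array([ 420.5, -329.4]), array([60.4, 41.2]), 84.3)
charcoal_long 0.75 102 zt 25 (array([ 517.4, -337.7]), array([54.9, 18.7]), 84.3)
charcoal_long 0.36 291 zt 70 (array([583.5,  -4. ]), array([49. , 46.8]), 70.1)
charcoal_short 0.82 185 zt 21 (array([582.8, 102.2]), array([24.9, 46.6]), 9.3)
jar_red_lid 0.81 299 zt 70 (array([584.2,  -4.2]), array([49. , 48.4]), 70.1)
jar_red_lid 0.51 124 zt 24 (array([ 518.5, -340.6]), array([60.5, 21.7]), 84.2)
spatula_long 0.92 381 zt 10 (array([ 685.6, -133.9]), array([193. ,  28.4]), 4.9)
spat (array([  1.2, -38. ]), array([151.9,  59.6]), 0.2) [43.5 49.1 53.1]
jar (array([ 0.1, 57.3]), array([39. , 38.9]), 15.0) [55.8 59.7 61.7]
thick (array([-46.2,  -1.9]), array([63.7, 42.9]), 89.7) [35.9 39.1 41.5]
char (array([53.8, -2.7]), array([30.6, 67.8]), 5.2) [17.7 22.4 25.2]
```

View pics/s4.png

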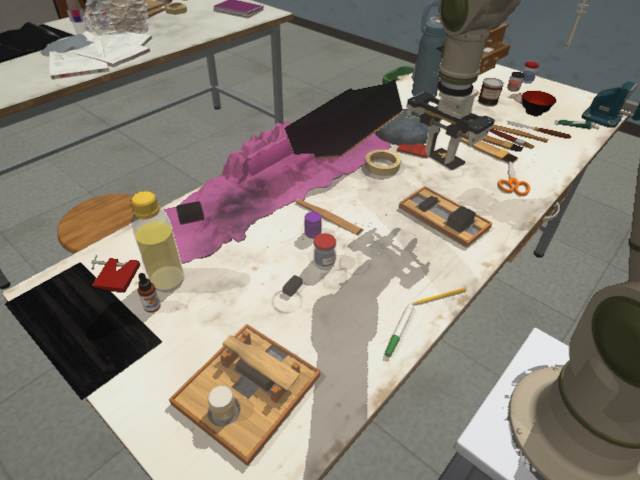

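Everything is in its place: jar (222,403), spatula (262,360) over the flat block, charcoal (430,203) and thick block (460,217). The red jar (325,250), short charcoal (292,286) and long spatula (328,215) have not moved.

```bash
python3 -c "
from workcell import arm
print(arm.hand_in())"
```

```text
the job is handed in; nothing more can be done
None
```

I made up both kits and handed the job in after about 50 s; the final camera check showed all five pieces in their places and the red jar, short charcoal and long spatula unmoved, but the hand-in returned no verdict.

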